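# Put the jars and screwdrivers away in the bench drawer

### The job

Clear the press bench for the night: pull the half-open drawer all the way out, stand every jar from the bench upright in an empty cell of its divided crate, one to a cell, and lay both screwdrivers flat side by side on the floor of the tool bay, lengthwise, handles towards the drawer's front. Leave the jars already stored standing in their cells. Then push the drawer fully shut, and leave the flat tin and the steel dish where they are.

Things in the scene. Friction and masses are not known exactly. Their poses are not given: they have to be found in the camera images.
- drawer (a joint): how far the drawer of the low grey drawer unit ahead of the robot is pulled out, m: 0 shut, 0.215 fully out (end stop). It slides along its own -x, roughly towards the robot. It starts about half open and stays where it is left; about 3 N moves it. Fully out, the crate is clear of the unit. The crate: plywood, inside 200 mm long (x) by 256 wide (y), outer walls 5 thick and 35 high
- unit_top (a point): middle of the front edge of the top of the fixed grey steel drawer unit (x to its back, y left): 296 mm wide (y), 250 deep (x), 125 high, turned up to about 7 degrees. The drawer's front panel covers its whole front: 12 thick, top 121 mm above the bench; the crate begins right behind that panel
- drawer_handle (a point): middle of the drawer's bar handle (along y, 110 mm long, 11 thick, 35 in front of the panel, 90 above the bench, 70 above the crate's floor). x to the drawer's back, y left, z up. Left in the crate: six cells 64 mm square, dividers 4 thick, 32 high, centres at x = 79, 147, 215 and y = 28, 96 mm from here. Right: tool bay, x 47 to 247, y -128 to -8
- jar0: a jar to be put away (three or four of them are there), standing on the bench about the black rubber mat left of the drawer unit: clear plastic jar with brass-coloured parts inside and an orange screw cap, an upright cylinder 42 mm across and 78 mm tall (cap: the top 18 mm, same width), about 0.16 kg, most of it low down; origin at the centre of its underside, z up its axis
- jar1: a jar to be put away (three or four of them are there), standing on the bench about the black rubber mat left of the drawer unit: clear plastic jar with brass-coloured parts inside and an orange screw cap, an upright cylinder 42 mm across and 78 mm tall (cap: the top 18 mm, same width), about 0.16 kg, most of it low down; origin at the centre of its underside, z up its axis
- jar2: a jar to be put away (three or four of them are there), standing on the bench about the black rubber mat left of the drawer unit: clear plastic jar with brass-coloured parts inside and an orange screw cap, an upright cylinder 42 mm across and 78 mm tall (cap: the top 18 mm, same width), about 0.16 kg, most of it low down; origin at the centre of its underside, z up its axis
- jar3: a jar to be put away (three or four of them are there), standing on the bench about the black rubber mat left of the drawer unit: clear plastic jar with brass-coloured parts inside and an orange screw cap, an upright cylinder 42 mm across and 78 mm tall (cap: the top 18 mm, same width), about 0.16 kg, most of it low down; origin at the centre of its underside, z up its axis
- stored0: a jar of the same kind that is already stored in one of the drawer's cells (one or two of these four are there): clear plastic jar with brass-coloured parts inside and an orange screw cap, an upright cylinder 42 mm across and 78 mm tall (cap: the top 18 mm, same width), about 0.16 kg, most of it low down; origin at the centre of its underside, z up its axis
- stored1: a jar of the same kind that is already stored in one of the drawer's cells (one or two of these four are there): clear plastic jar with brass-coloured parts inside and an orange screw cap, an upright cylinder 42 mm across and 78 mm tall (cap: the top 18 mm, same width), about 0.16 kg, most of it low down; origin at the centre of its underside, z up its axis
- stored2: a jar of the same kind that is already stored in one of the drawer's cells (one or two of these four are there): clear plastic jar with brass-coloured parts inside and an orange screw cap, an upright cylinder 42 mm across and 78 mm tall (cap: the top 18 mm, same width), about 0.16 kg, most of it low down; origin at the centre of its underside, z up its axis
- stored3: a jar of the same kind that is already stored in one of the drawer's cells (one or two of these four are there): clear plastic jar with brass-coloured parts inside and an orange screw cap, an upright cylinder 42 mm across and 78 mm tall (cap: the top 18 mm, same width), about 0.16 kg, most of it low down; origin at the centre of its underside, z up its axis
- driver0: screwdriver lying on the bench to the right, any way round, 160 mm long, about 0.07 kg: black handle of square section 22 by 22 mm with rounded edges, 95 mm long, then a 6 mm steel shaft and blade 65 mm long. Origin on the axis at the middle of the handle (11 mm above what it lies on), x towards the blade (tip at 112.5 mm); it balances about 14 mm from the origin towards the blade
- driver1: screwdriver lying on the bench to the right, any way round, 160 mm long, about 0.07 kg: black handle of square section 22 by 22 mm with rounded edges, 95 mm long, then a 6 mm steel shaft and blade 65 mm long. Origin on the axis at the middle of the handle (11 mm above what it lies on), x towards the blade (tip at 112.5 mm); it balances about 14 mm from the origin towards the blade
- tin: flat round aluminium screw-lid tin of wax, 74 mm across, 42 mm tall, standing on the bench left of the drawer unit; not to be disturbed; origin under its centre
- dish: small steel dish, 68 mm across, 26 mm tall, empty, standing on the bench right of the drawer unit; not to be disturbed; origin under its centre

How it is judged:
By the outcome, as a careful person would: the job done as asked, in the order asked, and still so for the second after the job is handed in, with the robot touching nothing.
Of jar0, jar1, jar2, jar3 only 3 to 4 are there at a start; the rules pass over those that are not, and their reading is None.
Of stored0, stored1, stored2, stored3 only 1 to 2 are there at a start; the rules pass over those that are not, and their reading is None.
At some moment in a run one of jar0, jar1, jar2, jar3, driver0, driver1 may be knocked a few centimetres aside while the robot is not near it.
It also fails if it takes over 208 s, if anything falls off the work surface, if the arm or the gripper's body presses on something with over 40 N, if the wrist force passes 120 N, or if a joint passes its speed limit or range.

### The arm

A 6-joint arm with a two-finger parallel gripper is mounted at the origin on the work surface. World frame = base frame: x ahead of the robot, y to its left, z up, the work surface at z = 0. Lengths are in m, angles in rad, forces in N, time in s.
With the tool pointing down it reaches from about 0.3 to 0.85 m from the base axis. Payload 4.2 kg.
Tool frame: the origin (TCP) lies on the front face of the gripper's body, between the roots of the fingers; the fingertips stand 78 mm ahead of it and the grasp point (between the pads) lies 60 mm ahead of it; z points along the fingers, y is the line along which they close (so a half turn about z gives the same grasp; the last joint's range is limited). The gripper opens to 91 mm and grips with 3 to 60 N. Pads are 32 mm wide; open, the fingers measure 118 mm over their backs; the gripper's body (76 mm by 178 mm) begins 60 mm behind the grasp point.
Start: joints at [-1.149, 0.32, 1.565, -0, 1.257, -0.02], TCP at [0.246, -0.52, 0.292] pointing down, gripper open.
Joint ranges: [-3.11, 3.11], [-0.84, 2.01], [0.21, 2.61], [-1.34, 4.49], [0.05, 2.63], [-2.56, 2.56]. Speed limits (rad/s): [2.57, 2.57, 3.14, 3.14, 3.14, 3.14].

### API

Orientations are given as [roll, pitch, yaw] about the fixed x, y, z axes, in that order (R = Rz(yaw) Ry(pitch) Rx(roll)).
In Python, from plant import ctrl, cams, order gives the robot as it stands.
- The arm moves only by the tool move_arm, never from a script. Its argument "series" is text: rows parted by semicolons, each of 7 numbers parted by spaces: the shift along the world's x, y, z normalised to -1 to 1, where 1 is 150 mm, then the turn, a rotation vector about the world's x, y, z normalised to -1 to 1, where 1 is 60 degrees, then the closure, from -1 (fully open) to 1 (shut). A call has 1 to 5 rows; each row is the pose to reach, as a shift and turn from the pose commanded when the call began; what a row does not reach only later rows make up. A row lasts 1/8 s, in which the tool goes at most 62.5 mm and 10.7 degrees, less where a joint would pass 70% of its speed; a pose out of reach is approached as far as the arm can. A call with a number of a shift or a turn outside -1 to 1 is refused whole. A call with a gripper value outside its range is refused whole. The fingers move at their own pace and stop on an object; "grip_force" is the grip in N (left out, the last holds). Time passes only in rows, so rows that repeat a pose let the fingers close. It gives the time, the measured TCP pose, the force, the opening and the grip force at its end, in the units of the state.
- ctrl.read_state(): the state, without advancing time (a new reading comes with each control period).
- cams.snapshot(name): name is "scene" or "top" or "wrist"; returns the picture (480x640x3 uint8, red, green, blue); there is no depth.
- cams.camera_model(name): a dict with "mtx" (3x3 intrinsics, pixels), "k1" (the pictures are not rectified: a ray, as slopes to the right and down, at radius r is drawn at 1 + k1 r^2 times it, then the intrinsics apply), "xyz" and "attitude" of the camera in the world; the wrist camera has in their place "hand_eye" (4x4, takes a point from camera to tool coordinates, whose origin is the TCP and whose axes are the flange's). Camera axes: x right, y up, looking along -z (the intrinsics and any distortion apply to the point x, -y, -z); pixel columns grow to the right and rows downward; lengths in m; the calibration is good to about 2 mm. A picture is of the moment at which its call begins: read the wrist's pose just before it. camera_model takes no time and is no camera call.
- order.job_done(): hands the job in; it is judged then, once.
The state is a dict: "t": time; "joint_pos": joint angles; "dq": joint speeds; "effort": joint torques, N m; "ee_pos": TCP position; "orientation": TCP orientation; "force": force on the tool from outside, world axes, zero at the start; "wrist_torque": the same for the moment, N m; "grip_width": opening from 0.0 (shut) to 1.0 (fully open); "gripper_force": force on a finger pad.
Only numpy, scipy, OpenCV 4.12 (cv2) and the standard library are available. Lean on these libraries where they do the work, as an engineer would, in place of code of your own. Each camera call takes 0.05 s, during which the arm holds its last target. There are 200 camera calls.

## Working session

There is one attempt and no reset: what is moved stays moved. The work goes in short steps, Python scripts to look and compute and a tool call to move; the robot and the scene stay as the last step left them, time stands still between calls to the robot, and variables do not carry over. Pictures are saved under pics/ and viewed, at most 16 in all, crops included, and the job is handed in when it is done.

Besides the shell and the picture viewer there is one more tool, called after ">>>" by a JSON object that holds its "op" and its "data". move_arm: Moves the arm, as the interface text tells. Its arguments: {"type":"object","properties":{"series":{"type":"string"},"grip_force":{"type":"number"}},"required":["series"]}

```bash
ls; mkdir -p pics; python3 - <<'E'
from plant import ctrl,cams,order
import cv2
for n in("scene","top"):
    cv2.imwrite(f"pics/{n}0.png",cams.snapshot(n)[:,:,::-1]); print(n,cams.camera_model(n))
print(cams.camera_model("wrist")); print(ctrl.read_state())
E
```

```text
pics
scene {'mtx': array([[448.10368419,   0.        , 320.12760839],
       [  0.        , 448.10368419, 249.23444287],
       [  0.        ,   0.        ,   1.        ]]), 'k1': -0.10002240017674842, 'xyz': array([1.02747887, 0.68753889, 0.79298662]), 'attitude': array([ 0.88059357, -0.00827531,  2.54574928])}
top {'mtx': array([[464.66593355,   0.        , 318.47031766],
       [  0.        , 464.66593355, 235.65684211],
       [  0.        ,   0.        ,   1.        ]]), 'k1': -0.1011829285079309, 'xyz': array([ 0.40173487, -0.00259749,  1.1360711 ]), 'attitude': array([ 0.12035022, -0.00219697, -1.55982796])}
{'mtx': array([[356.9563688 ,   0.        , 322.05359134],
       [  0.        , 356.9563688 , 239.3429495 ],
       [  0.        ,   0.        ,   1.        ]]), 'k1': -0.01594032418285814, 'hand_eye': array([[-8.82536737e-04,  9.69375480e-01,  2.45581756e-01,
         6.94249597e-02],
       [ 9.99999366e-01,  6.83883759e-04,  8.94187068e-04,
         3.73428303e-05],
       [ 6.98853644e-04,  2.45582390e-01, -9.69375470e-01,
        -9.16870434e-02],
       [ 0.00000000e+00,  0.00000000e+00,  0.00000000e+00,
         1.00000000e+00]])}
{'t': 0.1, 'joint_pos': array([-1.14903117e+00,  3.20231930e-01,  1.56551758e+00, -5.94921398e-06,
        1.25738024e+00, -2.00040479e-02]), 'dq': array([-0.00148756, -0.00099982, -0.00608005, -0.00191291,  0.00082924,
       -0.00048665]), 'effort': array([ 1.02810198e-03, -4.13331699e+01, -2.32510149e+01,  7.28847622e-02,
        4.22138418e-02, -4.76485479e-05]), 'ee_pos': array([ 0.24570641, -0.51951841,  0.29151729]), 'orientation': array([-3.14005575e+00, -2.50906773e-05,  4.41771022e-01]), 'force': array([-0.60784377, -0.01789067,  0.11850323]), 'wrist_torque': array([-0.04576844, -0.045382  , -0.00527913]), 'gripper_force': 0.0, 'grip_width': 0.9980270260494492}
```

View pics/scene0.png

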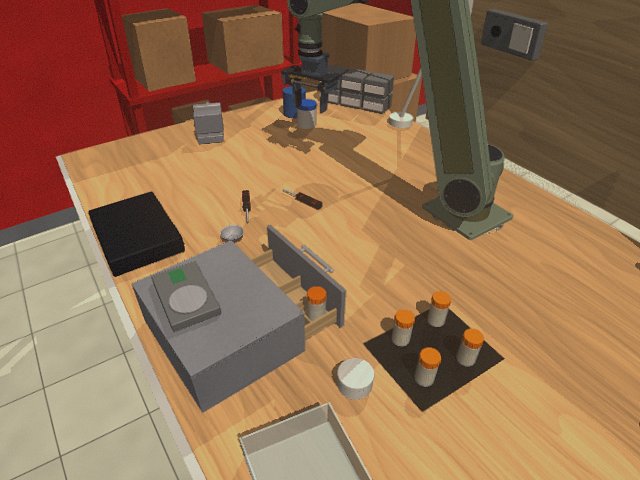

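View pics/top0.png

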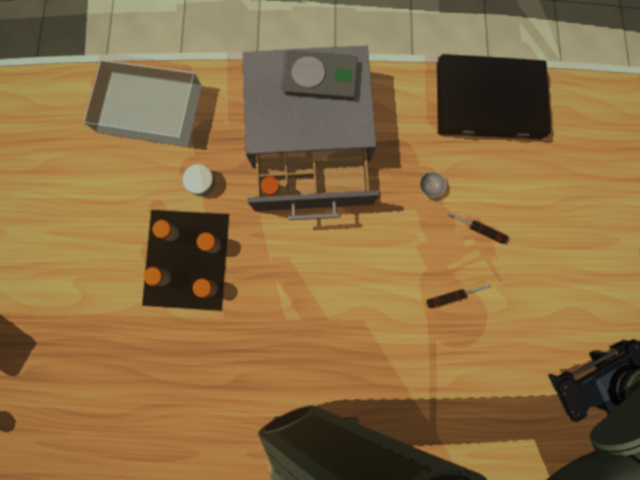

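The scene view shows four bench jars (caps at about 404,320; 441,300; 473,338; 430,358) and one stored jar at (317,296). The top view shows the bench jars at (162,229), (206,241), (153,276), (202,288), the stored one at (270,186), and the drivers at about (489,232) and (447,298). The tin is at (198,180) and the dish at (433,186). I'll measure these and zoom on the drawer.

```bash
cat > h.py <<'E'
import numpy as np, cv2
from scipy.spatial.transform import Rotation as R
from plant import ctrl,cams,order
def snap(n,name=None):
    s=ctrl.read_state(); im=cams.snapshot(n)[:,:,::-1].copy()
    if name: cv2.imwrite(f"pics/{name}.png",im)
    return im,s
def cam(n,s=None):
    m=cams.camera_model(n)
    if n=="wrist":
        Rt=R.from_euler("xyz",s["orientation"]).as_matrix(); H=m["hand_eye"]
        return m,Rt@H[:3,:3],Rt@H[:3,3]+s["ee_pos"]
    return m,R.from_euler("xyz",m["attitude"]).as_matrix(),m["xyz"]
def ray(n,uv,s=None):
    m,A,o=cam(n,s)
    p=cv2.undistortPoints(np.array(uv,float).reshape(-1,1,2),m["mtx"],np.array([m["k1"],0,0,0.]))[:,0]
    return o,np.c_[p[:,0],-p[:,1],-np.ones(len(p))]@A.T
def plane(n,uv,z,s=None):
    o,d=ray(n,uv,s); return o+d*((z-o[2])/d[:,2])[:,None]
def tri(rays):   # [(o,d)] -> point, residual
    M=[np.eye(3)-np.outer(d,d)/(d@d) for o,d in rays]
    x=np.linalg.solve(sum(M),sum(m@o for m,(o,d) in zip(M,rays)))
    return x,max(np.linalg.norm(m@(x-o)) for m,(o,d) in zip(M,rays))
def blobs(mask,amin=30):
    n,l,st,c=cv2.connectedComponentsWithStats(mask.astype(np.uint8)); return [(c[i],st[i,4],l==i) for i in range(1,n) if st[i,4]>=amin]
def orange(im):
    h=cv2.cvtColor(im,cv2.COLOR_BGR2HSV).astype(int); return (h[...,0]>4)&(h[...,0]<14)&(h[...,1]>190)&(h[...,2]>110)
E
python3 - <<'E'
from h import *
np.set_printoptions(precision=4,suppress=True)
t=cv2.imread("pics/top0.png");s=cv2.imread("pics/scene0.png")
bt=blobs(orange(t));bs=blobs(orange(s))
print("top",[(b[0].round(1),b[1]) for b in bt]);print("scene",[(b[0].round(1),b[1]) for b in bs])
for a in bt:
    o,d=ray("top",a[0])
    for b in bs:
        o2,d2=ray("scene",b[0]); x,r=tri([(o,d[0]),(o2,d2[0])])
        if r<.006 and 0.02<x[2]<.14: print(a[0].round(),b[0].round(),x,r)
a=cv2.resize(t[120:240,235:395],(800,600),interpolation=cv2.INTER_CUBIC)
cv2.imwrite("pics/a.png",a)
b=cv2.resize(s[215:335,235:395],(800,600),interpolation=cv2.INTER_CUBIC); cv2.imwrite("pics/b.png",b)
E
```

```text
top [(array([269.2, 185.1]), np.int32(262)), (array([211.1, 241.1]), np.int32(39)), (array([206.6, 286.9]), np.int32(41))]
scene [(array([316.2, 294.9]), np.int32(261)), (array([441. , 305.5]), np.int32(60)), (array([404.1, 324.2]), np.int32(73)), (array([472.4, 343.9]), np.int32(82)), (array([429.3, 365. ]), np.int32(72))]
[269. 185.] [316. 295.] [0.6425 0.112  0.0919] 0.0016489856276368459
```

View pics/a.png

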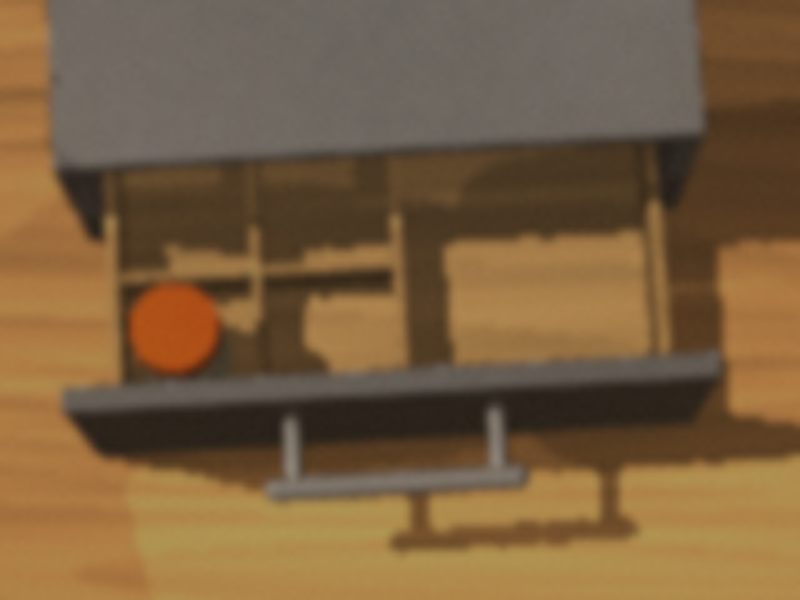

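View pics/b.png

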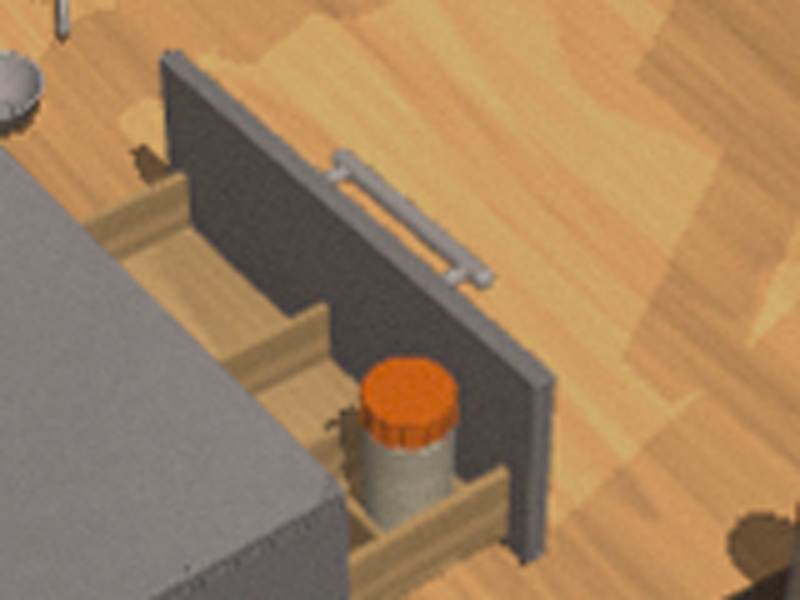

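The crops show the drawer bar handle: ends at top px (288.4,218.2) and (340,215.4), scene px (303,246) and (332,270.6). The panel's top back edge runs from top px (248,198.6) to (378.4,190.4), and the stored jar stands in the front-left cell.

```bash
python3 - <<'E'
from h import *
np.set_printoptions(precision=4,suppress=True)
t=cv2.imread("pics/top0.png");s=cv2.imread("pics/scene0.png")
ht=cv2.cvtColor(t,cv2.COLOR_BGR2HSV);hs=cv2.cvtColor(s,cv2.COLOR_BGR2HSV)
print([ht[y,x] for x,y in((162,229),(206,241),(153,276),(202,288),(100,250))],[hs[y,x] for x,y in((404,320),(441,300),(473,338),(540,260))])
def om(h): h=h.astype(int); return (h[...,0]<=13)&(h[...,1]>=205)&(h[...,2]>110)
bt=[b for b in blobs(om(ht)) if b[0][0]<330 and b[0][1]<330];bs=[b for b in blobs(om(hs)) if b[0][1]>250]
print("top",[(b[0].round(1),b[1]) for b in bt]);print("scene",[(b[0].round(1),b[1]) for b in bs])
for a in bt:
    o,d=ray("top",a[0])
    for b in bs:
        o2,d2=ray("scene",b[0]); x,r=tri([(o,d[0]),(o2,d2[0])])
        if r<.006 and 0.04<x[2]<.12: print(a[0].round(),b[0].round(),x,r)
def two(a,b):
    o,d=ray("top",a);o2,d2=ray("scene",b);return tri([(o,d[0]),(o2,d2[0])])
print("bar",two((288.4,218.2),(332,270.6)),two((340,215.4),(303,246)))
p=plane("top",[(248,198.6),(378.4,190.4)],.121);print("panel back top",p, np.arctan2(*(p[0]-p[1])[:2]))
q=plane("top",[(288.4,218.2),(340,215.4)],.0955);print("bar top",q,np.arctan2(*(q[0]-q[1])[:2]))
print(plane("top",[(247,153),(375,147)],.125))
# drivers: dark mask
dk=(ht[...,2]<75); dk[:200]=0;dk[330:]=0;dk[:,:415]=0;dk[:,520:]=0
for c,a,m in blobs(dk,60): print("dark",c,a,cv2.minAreaRect(np.argwhere(m)[:,::-1].astype(np.float32)))
dk=(hs[...,2]<75); dk[:180]=0;dk[215:]=0;dk[:,:235]=0;dk[:,330:]=0
for c,a,m in blobs(dk,30): print("darkS",c,a,cv2.minAreaRect(np.argwhere(m)[:,::-1].astype(np.float32)))
E
```

```text
[array([ 14, 215, 174], dtype=uint8), array([ 14, 217, 175], dtype=uint8), array([ 14, 215, 173], dtype=uint8), array([ 14, 218, 173], dtype=uint8), array([ 20, 144, 174], dtype=uint8)] [array([ 15, 228, 205], dtype=uint8), array([ 15, 219, 205], dtype=uint8), array([ 14, 215, 208], dtype=uint8), array([ 15, 136, 200], dtype=uint8)]
top [(array([269.3, 185.1]), np.int32(241)), (array([211.1, 241.1]), np.int32(39)), (array([206.6, 286.9]), np.int32(41))]
scene [(array([316.4, 294.8]), np.int32(244)), (array([441.4, 305.5]), np.int32(53)), (array([405. , 324.7]), np.int32(61)), (array([473. , 344.6]), np.int32(67)), (array([429.9, 365.2]), np.int32(65))]
[269. 185.] [316. 295.] [0.6423 0.112  0.0922] 0.0018769241109525142
bar (array([0.5667, 0.066 , 0.0906]), np.float64(0.0009354380245918105)) (array([ 0.5739, -0.0508,  0.0888]), np.float64(0.0021284866131604774))
panel back top [[ 0.6059  0.1544  0.121 ]
 [ 0.6278 -0.1362  0.121 ]] -0.07527416047980229
bar top [[ 0.5667  0.0651  0.0955]
 [ 0.5744 -0.0518  0.0955]] -0.06614295585129394
[[ 0.7097  0.1595  0.125 ]
 [ 0.7269 -0.1288  0.125 ]]
dark [488.5953 231.913 ] 299 ((488.93896484375, 232.04873657226562), (38.48351287841797, 8.381163597106934), 24.77513885498047)
dark [446.7508 298.2727] 297 ((446.2724914550781, 298.39532470703125), (8.318902969360352, 38.97406005859375), 73.0724868774414)
darkS [245.6075 200.8879] 107 ((245.54141235351562, 200.49656677246094), (19.515687942504883, 6.477548122406006), 85.2363510131836)
darkS [308.3989 200.4888] 178 ((308.5766906738281, 200.3357696533203), (27.306316375732422, 7.611937999725342), 25.01689338684082)
```

>>> {"op": "move_arm", "data": {"series": "0.54 0.88 0 0 0 0.286 0.34;0.54 0.88 0 0 0 0.286 0.34;0.54 0.88 0 0 0 0.286 0.34;0.54 0.88 0 0 0 0.286 0.34", "grip_force": 20}}

```text
t: 0.6
ee_pos: [0.3275, -0.3862, 0.2922]
orientation: [-3.141, -0.0, 0.744]
force: [-0.2, -0.2, 0.3]
grip_width: 0.593
gripper_force: 0.0
```

>>> {"op": "move_arm", "data": {"series": "0.54 0.88 0 0 0 0.286 0.34;0.54 0.88 0 0 0 0.286 0.34;0.54 0.88 0 0 0 0.286 0.34;0.54 0.88 0 0 0 0.286 0.34"}}

```text
t: 1.1
ee_pos: [0.4084, -0.2555, 0.2921]
orientation: [-3.142, 0.0, 1.043]
force: [-0.9, 0.6, 0.7]
grip_width: 0.331
gripper_force: 0.0
```

>>> {"op": "move_arm", "data": {"series": "0.54 0.88 0 0 0 0.286 0.34;0.54 0.88 0 0 0 0.286 0.34;0.54 0.88 0 0 0 0.286 0.34;0.54 0.88 0 0 0 0.286 0.34"}}

```text
t: 1.6
ee_pos: [0.4895, -0.1242, 0.2919]
orientation: [-3.141, 0.001, 1.342]
force: [-0.2, -0.6, -0.1]
grip_width: 0.329
gripper_force: 0.0
```

>>> {"op": "move_arm", "data": {"series": "0.545 0.87 0 0 0 0.286 0.34;0.545 0.87 0 0 0 0.286 0.34;0.545 0.87 0 0 0 0.286 0.34;0.545 0.87 0 0 0 0.286 0.34;0.545 0.87 0 0 0 0.286 0.34"}}

```text
t: 2.22
ee_pos: [0.5701, 0.0045, 0.292]
orientation: [-3.141, 0.001, 1.638]
force: [-0.3, 0.3, -0.5]
grip_width: 0.332
gripper_force: 0.0
```

```bash
python3 - <<'E'
from h import *
np.set_printoptions(precision=4,suppress=True)
im,s=snap("wrist","w1"); print(s["t"],s["ee_pos"],s["orientation"],s["joint_pos"],s["grip_width"],s["force"])
E
```

```text
2.225 [0.5701 0.0045 0.292 ] [-3.1405  0.001   1.6378] [-0.0118  0.3125  1.5757 -0.0012  1.2545 -0.0784] 0.3324303922098986 [-0.2759  0.2698 -0.5036]
```

View pics/w1.png

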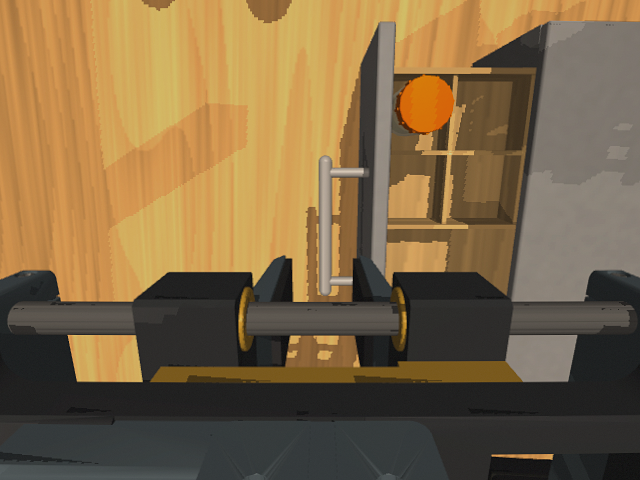

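The wrist view shows the bar at column 325, centred between the fingers (292 to 354) and running parallel to them. Now I descend, close and pull.

>>> {"op": "move_arm", "data": {"series": "0 0 -0.945 0 0 0 0.34;0 0 -0.945 0 0 0 0.34;0 0 -0.945 0 0 0 0.34;0 0 -0.945 0 0 0 0.34;0 0 -0.945 0 0 0 0.34"}}

```text
t: 2.9
ee_pos: [0.5712, 0.0058, 0.152]
orientation: [3.139, 0.0, 1.639]
force: [1.0, 0.4, 0.3]
grip_width: 0.331
gripper_force: 0.0
```

>>> {"op": "move_arm", "data": {"series": "0 0 0 0 0 0 1;0 0 0 0 0 0 1;0 0 0 0 0 0 1;0 0 0 0 0 0 1"}}

```text
t: 3.4
ee_pos: [0.5714, 0.0067, 0.1516]
orientation: [3.139, 0.0, 1.64]
force: [0.5, -1.1, 4.6]
grip_width: 0.114
gripper_force: 20.0
```

>>> {"op": "move_arm", "data": {"series": "-0.13 -0.009 0 0 0 0 1;-0.27 -0.018 0 0 0 0 1;-0.4 -0.027 0 0 0 0 1;-0.53 -0.036 0 0 0 0 1;-0.53 -0.036 0 0 0 0 1"}}

```text
t: 4.03
ee_pos: [0.4894, 0.001, 0.1515]
orientation: [-3.14, 0.001, 1.64]
force: [-1.8, -1.0, 9.6]
grip_width: 0.118
gripper_force: 20.0
```

>>> {"op": "move_arm", "data": {"series": "-0.07 -0.005 0 0 0 0 1;-0.13 -0.009 0 0 0 0 1;-0.13 -0.009 0 0 0 0 1"}}

```text
t: 4.4
ee_pos: [0.471, -0.0002, 0.1515]
orientation: [3.142, 0.0, 1.64]
force: [-1.5, -2.1, 12.0]
grip_width: 0.116
gripper_force: 20.0
```

>>> {"op": "move_arm", "data": {"series": "-0.03 -0.002 0 0 0 0 1;-0.06 -0.004 0 0 0 0 1;-0.06 -0.004 0 0 0 0 1"}}

```text
t: 4.78
ee_pos: [0.4629, -0.0008, 0.1515]
orientation: [3.14, 0.0, 1.64]
force: [0.7, -1.3, 9.6]
grip_width: 0.116
gripper_force: 20.0
```

>>> {"op": "move_arm", "data": {"series": "-0.03 -0.002 0 0 0 0 1;-0.05 -0.003 0 0 0 0 1;-0.05 -0.003 0 0 0 0 1"}}

```text
t: 5.15
ee_pos: [0.4566, -0.0012, 0.1515]
orientation: [3.137, 0.001, 1.64]
force: [3.6, -0.8, 7.2]
grip_width: 0.115
gripper_force: 20.0
```

>>> {"op": "move_arm", "data": {"series": "-0.03 -0.002 0 0 0 0 1;-0.03 -0.002 0 0 0 0 1;-0.03 -0.002 0 0 0 0 1"}}

```text
t: 5.52
ee_pos: [0.4559, -0.0013, 0.1516]
orientation: [3.127, 0.001, 1.64]
force: [13.5, 0.7, -4.2]
grip_width: 0.114
gripper_force: 20.0
```

End stop reached: 13.5 N of back force after 115 mm of travel. I release, rise, turn to the drawer's heading and look into the crate.

>>> {"op": "move_arm", "data": {"series": "0.02 0 0 0 0 0 0.4;0.02 0 0 0 0 0 0.34;0.02 0 0 0 0 0 0.34;0.02 0 0 0 0 0 0.34"}}

```text
t: 6.02
ee_pos: [0.4528, -0.0014, 0.1502]
orientation: [-3.14, -0.0, 1.64]
force: [-0.2, -0.1, -0.8]
grip_width: 0.329
gripper_force: 0.0
```

>>> {"op": "move_arm", "data": {"series": "0 0 0.4 0 0 0 0.34;0 0 0.8 0 0 0 0.34;0 0 1 0 0 0 0.34;0 0 1 0 0 0 0.34"}}

```text
t: 6.52
ee_pos: [0.4543, -0.0014, 0.3027]
orientation: [3.136, 0.001, 1.64]
force: [0.4, -1.2, -0.2]
grip_width: 0.332
gripper_force: 0.0
```

>>> {"op": "move_arm", "data": {"series": "0 0 0.3 0 0 -0.75 0;0 0 0.3 0 0 -0.75 0;0 0 0.3 0 0 -0.75 0;0 0 0.3 0 0 -0.75 0;0 0 0.3 0 0 -0.75 0"}}

```text
t: 7.15
ee_pos: [0.4529, -0.0014, 0.3438]
orientation: [-3.139, 0.002, 0.855]
force: [0.8, -0.5, -0.4]
grip_width: 0.505
gripper_force: 0.0
```

>>> {"op": "move_arm", "data": {"series": "0 0 0 0 0 -0.75 0;0 0 0 0 0 -0.75 0;0 0 0 0 0 -0.75 0;0 0 0 0 0 -0.75 0;0 0 0 0 0 -0.75 0"}}

```text
t: 7.78
ee_pos: [0.4533, -0.0014, 0.3446]
orientation: [-3.141, 0.002, 0.071]
force: [0.3, 0.6, -0.5]
grip_width: 0.501
gripper_force: 0.0
```

```bash
cat >> h.py <<'E'
def orange(im):
    h=cv2.cvtColor(im,cv2.COLOR_BGR2HSV).astype(int); return cv2.morphologyEx(((h[...,0]<=16)&(h[...,1]>=200)&(h[...,2]>100)).astype(np.uint8),cv2.MORPH_OPEN,np.ones((3,3)))
def jars(amin=120):
    """caps by triangulation top/scene -> list of xyz (cap centre, z about .07 on the bench)"""
    t,_=snap("top","t_last");s,_=snap("scene","s_last");out=[]
    bs=[b for b in blobs(orange(s),amin) if b[0][1]>230]
    for a in blobs(orange(t),amin):
        o,d=ray("top",a[0]); best=None
        for b in bs:
            o2,d2=ray("scene",b[0]); x,r=tri([(o,d[0]),(o2,d2[0])])
            if r<.008 and .05<x[2]<.12 and (best is None or r<best[1]): best=(x,r)
        print("top",a[0].round(1),a[1],"plane",plane("top",a[0],.074)[0],best)
E
python3 - <<'E'
from h import *
np.set_printoptions(precision=4,suppress=True)
im,s=snap("wrist","w2"); print(s["t"],s["ee_pos"],s["orientation"],s["force"])
jars()
for b in blobs(orange(im),300): print("wrist",b[0],b[1],plane("wrist",b[0],.096,s))
E
```

```text
7.775 [ 0.4533 -0.0014  0.3446] [-3.1414  0.0019  0.0709] [ 0.2753  0.5762 -0.4564]
top [160.9 228.4] 270 plane [0.543  0.3642 0.074 ] (array([0.542 , 0.3661, 0.0726]), np.float64(0.001775165976890584))
top [205.3 241.1] 277 plane [0.5147 0.2579 0.074 ] (array([0.5132, 0.26  , 0.0723]), np.float64(0.0022797226876539243))
top [152.2 275.8] 258 plane [0.4325 0.3793 0.074 ] (array([0.4313, 0.3816, 0.0717]), np.float64(0.0019338033269173602))
top [201.4 287.4] 283 plane [0.4079 0.2631 0.074 ] (array([0.4066, 0.2651, 0.0718]), np.float64(0.0019706514971006605))
wrist [ 69.1969 246.5841] 1082 [[0.4107 0.249  0.096 ]]
```

View pics/w2.png

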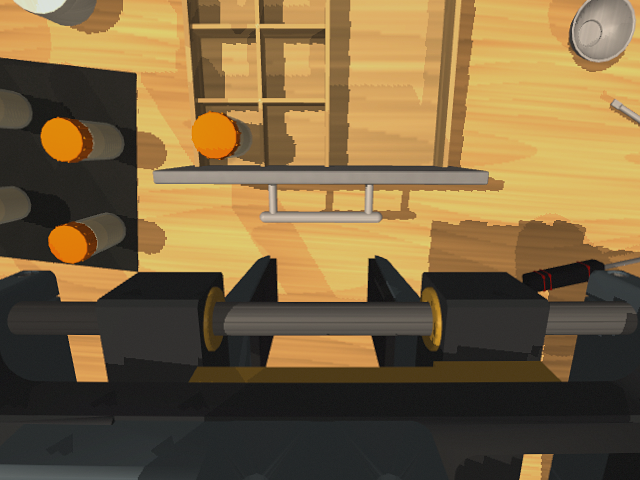

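View pics/t_last.png

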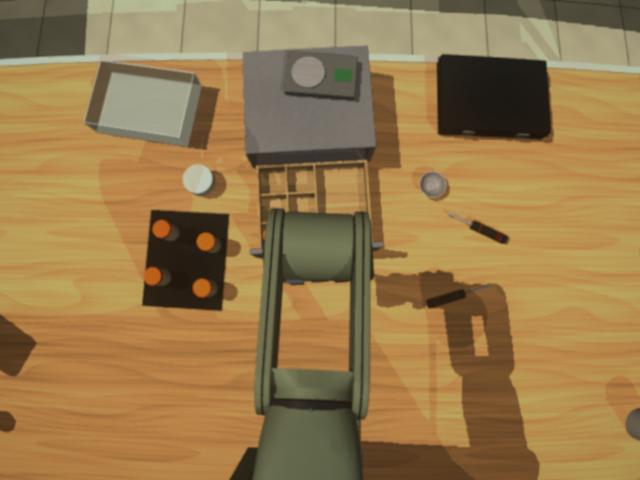

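The wrist view shows only one stored jar, at (216,135) in the front-left cell. Divider crossings are at (262,101) and (260,26), and the bar runs (262,216) to (381,217). The rear and middle cells are empty in both views, and the bench objects haven't moved. Next I fix the drawer frame.

```bash
python3 - <<'E'
from h import *
np.set_printoptions(precision=4,suppress=True)
s=ctrl.read_state()
b=plane("wrist",[(262,216.5),(381,217)],.0955,s);print("bar",b,b.mean(0),np.arctan2(*(b[0]-b[1])[:2])*-1)
c=plane("wrist",[(262,101),(260,26),(328,101),(327,26)],.052,s)
psi=.068;A=np.array([[np.cos(psi),-np.sin(psi)],[np.sin(psi),np.cos(psi)]])
D=np.array([(113,62),(181,62),(113,-6),(181,-6)])/1e3
print(c); print("handle est",c[:,:2]-D@A.T)
f=plane("top",[(286.5,195),(284.5,164.5),(317,194),(316,165)],.052);print("handle est top",f[:,:2]-D@A.T)
p=c[:,:2]; print("yaw",-np.arctan2(*(p[0]-p[2])),-np.arctan2(*(p[1]-p[3])))
o1,d1=ray("wrist",[(262,216.5),(381,217)],s)
E
```

```text
bar [[ 0.4547  0.0576  0.0955]
 [ 0.4625 -0.0577  0.0955]] [ 0.4586 -0.      0.0955] 0.06691275542716767
[[0.5652 0.0682 0.052 ]
 [0.6339 0.0723 0.052 ]
 [0.5699 0.0013 0.052 ]
 [0.6384 0.0074 0.052 ]]
handle est [[ 0.4567 -0.0014]
 [ 0.4575 -0.0018]
 [ 0.4567 -0.0004]
 [ 0.4574  0.0011]]
handle est top [[ 0.5208  0.004 ]
 [ 0.5277  0.0058]
 [ 0.5194 -0.0006]
 [ 0.5226 -0.0021]]
yaw 0.07007324922885719 0.06943214230292374
```

Drawer frame: handle at (0.457, -0.0005), heading 0.068 rad. First, jar (0.407, 0.265) goes to the rear-left cell (0.665, 0.110).

>>> {"op": "move_arm", "data": {"series": "-0.155 0.888 -0.1 0 0 0 -0.5;-0.155 0.888 -0.1 0 0 0 -0.5;-0.155 0.888 -0.1 0 0 0 -0.5;-0.155 0.888 -0.1 0 0 0 -0.5", "grip_force": 15}}

```text
t: 8.43
ee_pos: [0.4303, 0.132, 0.3304]
orientation: [3.141, 0.0, 0.072]
force: [0.4, -0.0, -0.7]
grip_width: 0.752
gripper_force: 0.0
```

>>> {"op": "move_arm", "data": {"series": "-0.155 0.888 -0.53 0 0 0 -0.5;-0.155 0.888 -0.53 0 0 0 -0.5;-0.155 0.888 -0.53 0 0 0 -0.5;-0.155 0.888 -0.53 0 0 0 -0.5;-0.155 0.888 -0.53 0 0 0 -0.5"}}

```text
t: 9.05
ee_pos: [0.408, 0.2637, 0.2516]
orientation: [3.141, -0.001, 0.068]
force: [0.3, -0.3, 0.5]
grip_width: 0.749
gripper_force: 0.0
```

>>> {"op": "move_arm", "data": {"series": "0 0 -0.3 0 0 0 -0.5;0 0 -0.6 0 0 0 -0.5;0 0 -0.88 0 0 0 -0.5;0 0 -0.88 0 0 0 -0.5;0 0 -0.88 0 0 0 -0.5"}}

```text
t: 9.68
ee_pos: [0.4086, 0.2649, 0.1209]
orientation: [-3.14, -0.003, 0.068]
force: [0.5, -0.5, 0.5]
grip_width: 0.751
gripper_force: 0.0
```

>>> {"op": "move_arm", "data": {"series": "0 0 0 0 0 0 1;0 0 0 0 0 0 1;0 0 0 0 0 0 1;0 0 0 0 0 0 1;0 0 0 0 0 0 1"}}

```text
t: 10.3
ee_pos: [0.4074, 0.265, 0.1196]
orientation: [3.142, -0.001, 0.069]
force: [-0.6, -2.1, 7.2]
grip_width: 0.459
gripper_force: 15.0
```

>>> {"op": "move_arm", "data": {"series": "0 0 0.25 0 0 0 1;0 0 0.5 0 0 0 1;0 0 0.75 0 0 0 1;0 0 1 0 0 0 1;0 0 1 0 0 0 1"}}

```text
t: 10.92
ee_pos: [0.408, 0.2658, 0.2711]
orientation: [-3.139, -0.005, 0.069]
force: [-0.1, -0.4, -2.7]
grip_width: 0.456
gripper_force: 15.0
```

>>> {"op": "move_arm", "data": {"series": "0.29 -0.17 0 0 0 0 1;0.58 -0.34 0 0 0 0 1;0.86 -0.52 0 0 0 0 1;0.86 -0.52 0 0 0 0 1"}}

```text
t: 11.42
ee_pos: [0.5378, 0.1851, 0.2661]
orientation: [3.14, 0.003, 0.065]
force: [-0.9, 0.2, -1.6]
grip_width: 0.457
gripper_force: 15.0
```

>>> {"op": "move_arm", "data": {"series": "0.29 -0.17 0 0 0 0 1;0.58 -0.34 0 0 0 0 1;0.86 -0.517 0 0 0 0 1;0.86 -0.517 0 0 0 0 1;0.86 -0.517 0 0 0 0 1"}}

```text
t: 12.05
ee_pos: [0.6637, 0.1101, 0.2671]
orientation: [-3.141, 0.004, 0.069]
force: [0.2, 0.5, -1.5]
grip_width: 0.459
gripper_force: 15.0
```

>>> {"op": "move_arm", "data": {"series": "0 0 -0.2 0 0 0 1;0 0 -0.4 0 0 0 1;0 0 -0.5 0 0 0 1;0 0 -0.6 0 0 0 1;0 0 -0.6 0 0 0 1"}}

```text
t: 12.68
ee_pos: [0.6644, 0.1097, 0.1782]
orientation: [3.141, 0.002, 0.069]
force: [0.5, -0.2, -1.9]
grip_width: 0.461
gripper_force: 15.0
```

>>> {"op": "move_arm", "data": {"series": "0 0 -0.15 0 0 0 1;0 0 -0.25 0 0 0 1;0 0 -0.25 0 0 0 1;0 0 -0.25 0 0 0 1"}}

```text
t: 13.18
ee_pos: [0.6656, 0.1095, 0.1423]
orientation: [-3.142, -0.001, 0.069]
force: [0.3, 0.3, -1.1]
grip_width: 0.46
gripper_force: 15.0
```

>>> {"op": "move_arm", "data": {"series": "0 0 0 0 0 0 0;0 0 0 0 0 0 -0.3;0 0 0 0 0 0 -0.3;0 0 0 0 0 0 -0.3"}}

```text
t: 13.68
ee_pos: [0.6652, 0.1095, 0.1417]
orientation: [3.142, -0.0, 0.069]
force: [-0.7, -0.3, 0.2]
grip_width: 0.647
gripper_force: 0.0
```

>>> {"op": "move_arm", "data": {"series": "0 0 0.3 0 0 0 -0.3;0 0 0.6 0 0 0 -0.3;0 0 0.9 0 0 0 -0.3;0 0 0.9 0 0 0 -0.3"}}

```text
t: 14.18
ee_pos: [0.6667, 0.1097, 0.2815]
orientation: [-3.141, -0.009, 0.069]
force: [-0.6, -1.0, -0.7]
grip_width: 0.653
gripper_force: 0.0
```

```bash
python3 - <<'E'
from h import *
np.set_printoptions(precision=4,suppress=True)
s=ctrl.read_state();print(s["t"],s["ee_pos"])
jars()
E
```

```text
14.175 [0.6667 0.1097 0.2815]
top [160.8 228.4] 264 plane [0.543  0.3644 0.074 ] (array([0.5419, 0.3658, 0.0737]), np.float64(0.0017596368598571538))
top [152.6 275.8] 257 plane [0.4326 0.3784 0.074 ] (array([0.4313, 0.3811, 0.0713]), np.float64(0.0021720278242832207))
```

```bash
cat >> h.py <<'E'
def scn(z=.072):
    s,_=snap("scene","s_last")
    for b in blobs(orange(s),120):
        if b[0][1]>230: print("scene",b[0].round(1),b[1],"bench",plane("scene",b[0],z)[0][:2].round(4),"crate",plane("scene",b[0],z+.02)[0][:2].round(4))
E
python3 - <<'E'
from h import *
scn()
E
```

```text
scene [356.  273.2] 223 bench [0.5115 0.0894] crate [0.5258 0.106 ]
scene [307.1 298.5] 271 bench [0.6536 0.095 ] crate [0.664  0.1114]
scene [404.9 318.4] 274 bench [0.5117 0.2615] crate [0.526  0.2734]
scene [473.5 337.8] 295 bench [0.4295 0.3827] crate [0.446  0.3912]
scene [430.  357.6] 348 bench [0.5403 0.367 ] crate [0.5538 0.3758]
```

>>> {"op": "move_arm", "data": {"series": "-0.51 0.5 0 0 0 0 -0.5;-0.51 0.5 0 0 0 0 -0.5;-0.51 0.5 0 0 0 0 -0.5;-0.51 0.5 0 0 0 0 -0.5"}}

```text
t: 14.82
ee_pos: [0.5886, 0.1842, 0.2754]
orientation: [3.141, 0.002, 0.069]
force: [-0.2, 0.8, -1.0]
grip_width: 0.749
gripper_force: 0.0
```

>>> {"op": "move_arm", "data": {"series": "-0.51 0.505 -0.2 0 0 0 -0.5;-0.51 0.505 -0.2 0 0 0 -0.5;-0.51 0.505 -0.2 0 0 0 -0.5;-0.51 0.505 -0.2 0 0 0 -0.5;-0.51 0.505 -0.2 0 0 0 -0.5"}}

```text
t: 15.45
ee_pos: [0.5136, 0.2593, 0.2467]
orientation: [3.142, -0.001, 0.067]
force: [0.3, -0.5, 0.1]
grip_width: 0.752
gripper_force: 0.0
```

>>> {"op": "move_arm", "data": {"series": "0 0 -0.3 0 0 0 -0.5;0 0 -0.6 0 0 0 -0.5;0 0 -0.85 0 0 0 -0.5;0 0 -0.85 0 0 0 -0.5;0 0 -0.85 0 0 0 -0.5"}}

```text
t: 16.08
ee_pos: [0.5136, 0.2602, 0.1204]
orientation: [-3.141, -0.003, 0.068]
force: [0.3, -0.3, 0.0]
grip_width: 0.749
gripper_force: 0.0
```

>>> {"op": "move_arm", "data": {"series": "0 0 0 0 0 0 1;0 0 0 0 0 0 1;0 0 0 0 0 0 1;0 0 0 0 0 0 1;0 0 0 0 0 0 1"}}

```text
t: 16.7
ee_pos: [0.5125, 0.2602, 0.1197]
orientation: [-3.142, -0.001, 0.069]
force: [0.1, -2.6, 4.8]
grip_width: 0.459
gripper_force: 15.0
```

>>> {"op": "move_arm", "data": {"series": "0 0 0.25 0 0 0 1;0 0 0.5 0 0 0 1;0 0 0.75 0 0 0 1;0 0 1 0 0 0 1;0 0 1 0 0 0 1"}}

```text
t: 17.32
ee_pos: [0.5131, 0.2609, 0.2715]
orientation: [-3.139, -0.005, 0.069]
force: [0.3, -1.9, -2.5]
grip_width: 0.456
gripper_force: 14.9
```

>>> {"op": "move_arm", "data": {"series": "0.17 -0.24 0 0 0 0 1;0.35 -0.48 0 0 0 0 1;0.52 -0.725 0 0 0 0 1;0.52 -0.725 0 0 0 0 1"}}

```text
t: 17.82
ee_pos: [0.5908, 0.149, 0.2663]
orientation: [3.14, 0.004, 0.065]
force: [-0.6, 0.9, -1.6]
grip_width: 0.459
gripper_force: 15.0
```

>>> {"op": "move_arm", "data": {"series": "0.17 -0.24 0 0 0 0 1;0.35 -0.48 0 0 0 0 1;0.52 -0.725 0 0 0 0 1;0.52 -0.725 0 0 0 0 1;0.52 -0.725 0 0 0 0 1"}}

```text
t: 18.45
ee_pos: [0.6671, 0.0436, 0.2673]
orientation: [-3.141, 0.004, 0.069]
force: [-0.5, -0.3, -1.4]
grip_width: 0.456
gripper_force: 15.0
```

>>> {"op": "move_arm", "data": {"series": "0 0 -0.2 0 0 0 1;0 0 -0.4 0 0 0 1;0 0 -0.5 0 0 0 1;0 0 -0.6 0 0 0 1;0 0 -0.6 0 0 0 1"}}

```text
t: 19.08
ee_pos: [0.6676, 0.0431, 0.1781]
orientation: [-3.142, 0.002, 0.07]
force: [-0.2, 0.7, -2.0]
grip_width: 0.455
gripper_force: 15.0
```

>>> {"op": "move_arm", "data": {"series": "0.012 -0.007 -0.15 0 0 0 1;0.012 -0.007 -0.25 0 0 0 1;0.012 -0.007 -0.25 0 0 0 1;0.012 -0.007 -0.25 0 0 0 1"}}

```text
t: 19.58
ee_pos: [0.6702, 0.0417, 0.1422]
orientation: [-3.142, -0.001, 0.069]
force: [1.1, -0.7, -1.3]
grip_width: 0.455
gripper_force: 15.0
```

>>> {"op": "move_arm", "data": {"series": "0 0 0 0 0 0 0;0 0 0 0 0 0 -0.3;0 0 0 0 0 0 -0.3;0 0 0 0 0 0 -0.3"}}

```text
t: 20.08
ee_pos: [0.6699, 0.0417, 0.1417]
orientation: [3.141, -0.0, 0.069]
force: [-0.8, 0.4, 0.2]
grip_width: 0.65
gripper_force: 0.0
```

>>> {"op": "move_arm", "data": {"series": "0 0 0.3 0 0 0 -0.3;0 0 0.6 0 0 0 -0.3;0 0 0.9 0 0 0 -0.3;0 0 0.9 0 0 0 -0.3"}}

```text
t: 20.58
ee_pos: [0.6715, 0.0417, 0.2814]
orientation: [3.141, -0.009, 0.069]
force: [0.5, -0.4, -0.6]
grip_width: 0.647
gripper_force: 0.0
```

```bash
python3 - <<'E'
from h import *
s=ctrl.read_state();print(s["t"],s["ee_pos"])
jars();scn()
E
```

```text
20.575 [0.67147703 0.04173302 0.28142821]
top [160.8 228.5] 263 plane [0.54294603 0.36441769 0.074     ] (array([0.54207872, 0.36613606, 0.07251608]), np.float64(0.0015875296423875553))
top [152.6 275.8] 259 plane [0.43248802 0.37842006 0.074     ] (array([0.43116575, 0.3811256 , 0.07130493]), np.float64(0.0021639656475325917))
scene [356.1 272.9] 218 bench [0.5107 0.0887] crate [0.525  0.1053]
scene [288.4 281.7] 242 bench [0.6605 0.0254] crate [0.6706 0.0438]
scene [307.1 298.5] 270 bench [0.6536 0.095 ] crate [0.664  0.1114]
scene [473.2 337.9] 295 bench [0.4301 0.3825] crate [0.4467 0.391 ]
scene [430.1 357.4] 345 bench [0.5398 0.3668] crate [0.5534 0.3757]
```

>>> {"op": "move_arm", "data": {"series": "-0.287 0.72 0 0 0 0 -0.5;-0.287 0.72 0 0 0 0 -0.5;-0.287 0.72 0 0 0 0 -0.5;-0.287 0.72 0 0 0 0 -0.5"}}

```text
t: 21.22
ee_pos: [0.6266, 0.1494, 0.2751]
orientation: [3.14, 0.002, 0.07]
force: [0.5, 0.9, 0.1]
grip_width: 0.749
gripper_force: 0.0
```

>>> {"op": "move_arm", "data": {"series": "-0.287 0.72 0 0 0 0 -0.5;-0.287 0.72 0 0 0 0 -0.5;-0.287 0.72 0 0 0 0 -0.5;-0.287 0.72 0 0 0 0 -0.5"}}

```text
t: 21.72
ee_pos: [0.5844, 0.2564, 0.2759]
orientation: [3.14, 0.001, 0.068]
force: [-0.1, 0.6, 0.1]
grip_width: 0.747
gripper_force: 0.0
```

>>> {"op": "move_arm", "data": {"series": "-0.287 0.72 -0.2 0 0 0 -0.5;-0.287 0.72 -0.2 0 0 0 -0.5;-0.287 0.72 -0.2 0 0 0 -0.5;-0.287 0.72 -0.2 0 0 0 -0.5;-0.287 0.72 -0.2 0 0 0 -0.5"}}

```text
t: 22.35
ee_pos: [0.542, 0.3639, 0.247]
orientation: [3.141, -0.001, 0.066]
force: [0.6, -0.5, -0.6]
grip_width: 0.752
gripper_force: 0.0
```

>>> {"op": "move_arm", "data": {"series": "0 0 -0.3 0 0 0 -0.5;0 0 -0.6 0 0 0 -0.5;0 0 -0.85 0 0 0 -0.5;0 0 -0.85 0 0 0 -0.5;0 0 -0.85 0 0 0 -0.5"}}

```text
t: 22.98
ee_pos: [0.5422, 0.3655, 0.1208]
orientation: [-3.14, -0.003, 0.068]
force: [-0.1, -0.2, 0.1]
grip_width: 0.751
gripper_force: 0.0
```

>>> {"op": "move_arm", "data": {"series": "0 0 0 0 0 0 1;0 0 0 0 0 0 1;0 0 0 0 0 0 1;0 0 0 0 0 0 1;0 0 0 0 0 0 1"}}

```text
t: 23.6
ee_pos: [0.541, 0.3657, 0.1198]
orientation: [-3.141, -0.001, 0.069]
force: [-0.7, -1.1, 5.9]
grip_width: 0.459
gripper_force: 15.0
```

>>> {"op": "move_arm", "data": {"series": "0 0 0.25 0 0 0 1;0 0 0.5 0 0 0 1;0 0 0.75 0 0 0 1;0 0 1 0 0 0 1;0 0 1 0 0 0 1"}}

```text
t: 24.22
ee_pos: [0.5416, 0.3664, 0.2716]
orientation: [-3.139, -0.005, 0.069]
force: [-0.2, 0.1, -2.6]
grip_width: 0.457
gripper_force: 15.0
```

>>> {"op": "move_arm", "data": {"series": "0.06 -0.29 0 0 0 0 1;0.12 -0.58 0 0 0 0 1;0.19 -0.868 0 0 0 0 1;0.19 -0.868 0 0 0 0 1"}}

```text
t: 24.72
ee_pos: [0.569, 0.2325, 0.2664]
orientation: [3.139, 0.004, 0.065]
force: [-0.4, -0.4, -2.1]
grip_width: 0.454
gripper_force: 15.0
```

>>> {"op": "move_arm", "data": {"series": "0.06 -0.29 0 0 0 0 1;0.12 -0.58 0 0 0 0 1;0.19 -0.868 0 0 0 0 1;0.19 -0.868 0 0 0 0 1;0.19 -0.868 0 0 0 0 1"}}

```text
t: 25.35
ee_pos: [0.5972, 0.1061, 0.2676]
orientation: [-3.141, 0.003, 0.069]
force: [-0.8, 0.3, -2.0]
grip_width: 0.458
gripper_force: 15.0
```

>>> {"op": "move_arm", "data": {"series": "0 0 -0.2 0 0 0 1;0 0 -0.4 0 0 0 1;0 0 -0.5 0 0 0 1;0 0 -0.6 0 0 0 1;0 0 -0.6 0 0 0 1"}}

```text
t: 25.98
ee_pos: [0.5973, 0.1056, 0.1781]
orientation: [3.141, 0.002, 0.07]
force: [0.4, 0.5, -2.5]
grip_width: 0.461
gripper_force: 15.0
```

>>> {"op": "move_arm", "data": {"series": "0 0 -0.15 0 0 0 1;0 0 -0.25 0 0 0 1;0 0 -0.25 0 0 0 1;0 0 -0.25 0 0 0 1"}}

```text
t: 26.48
ee_pos: [0.5982, 0.1053, 0.1422]
orientation: [-3.141, -0.001, 0.069]
force: [-0.5, -0.7, -1.5]
grip_width: 0.456
gripper_force: 15.0
```

>>> {"op": "move_arm", "data": {"series": "0 0 0 0 0 0 0;0 0 0 0 0 0 -0.3;0 0 0 0 0 0 -0.3;0 0 0 0 0 0 -0.3"}}

```text
t: 26.98
ee_pos: [0.5978, 0.1053, 0.1417]
orientation: [3.142, -0.0, 0.069]
force: [0.8, 0.1, 0.2]
grip_width: 0.651
gripper_force: 0.0
```

>>> {"op": "move_arm", "data": {"series": "0 0 0.3 0 0 0 -0.3;0 0 0.6 0 0 0 -0.3;0 0 0.9 0 0 0 -0.3;0 0 0.9 0 0 0 -0.3"}}

```text
t: 27.48
ee_pos: [0.5994, 0.1055, 0.2809]
orientation: [-3.141, -0.009, 0.069]
force: [0.3, 0.0, -0.7]
grip_width: 0.651
gripper_force: 0.0
```

```bash
python3 - <<'E'
from h import *
s=ctrl.read_state();print(s["t"],s["ee_pos"])
jars();scn()
E
```

```text
27.475 [0.59937702 0.10549931 0.28094653]
top [152.6 275.7] 257 plane [0.43276033 0.37842222 0.074     ] (array([0.4314074 , 0.38118355, 0.07126284]), np.float64(0.0022145736613702863))
scene [355.8 273.2] 230 bench [0.512 0.089] crate [0.5263 0.1056]
scene [288.5 281.4] 232 bench [0.6597 0.0249] crate [0.6699 0.0433]
scene [330.7 285.6] 247 bench [0.5859 0.0904] crate [0.5981 0.107 ]
scene [307.3 298.2] 261 bench [0.6529 0.0945] crate [0.6633 0.1109]
scene [473.4 338. ] 305 bench [0.4298 0.3829] crate [0.4464 0.3913]
```

>>> {"op": "move_arm", "data": {"series": "-0.556 0.92 0 0 0 0 -0.5;-0.556 0.92 0 0 0 0 -0.5;-0.556 0.92 0 0 0 0 -0.5;-0.556 0.92 0 0 0 0 -0.5"}}

```text
t: 28.12
ee_pos: [0.5125, 0.2449, 0.2748]
orientation: [3.141, 0.004, 0.073]
force: [0.6, -1.2, -0.2]
grip_width: 0.751
gripper_force: 0.0
```

>>> {"op": "move_arm", "data": {"series": "-0.556 0.92 -0.2 0 0 0 -0.5;-0.556 0.92 -0.2 0 0 0 -0.5;-0.556 0.92 -0.2 0 0 0 -0.5;-0.556 0.92 -0.2 0 0 0 -0.5;-0.556 0.92 -0.2 0 0 0 -0.5"}}

```text
t: 28.75
ee_pos: [0.4316, 0.3803, 0.2458]
orientation: [3.14, 0.001, 0.068]
force: [-0.3, -1.1, 0.3]
grip_width: 0.753
gripper_force: 0.0
```

>>> {"op": "move_arm", "data": {"series": "0 0 -0.3 0 0 0 -0.5;0 0 -0.6 0 0 0 -0.5;0 0 -0.85 0 0 0 -0.5;0 0 -0.85 0 0 0 -0.5;0 0 -0.85 0 0 0 -0.5"}}

```text
t: 29.38
ee_pos: [0.4324, 0.3811, 0.1204]
orientation: [-3.14, -0.002, 0.068]
force: [0.0, -0.2, 1.3]
grip_width: 0.75
gripper_force: 0.0
```

>>> {"op": "move_arm", "data": {"series": "0 0 0 0 0 0 1;0 0 0 0 0 0 1;0 0 0 0 0 0 1;0 0 0 0 0 0 1;0 0 0 0 0 0 1"}}

```text
t: 30.0
ee_pos: [0.4312, 0.3813, 0.1197]
orientation: [-3.141, -0.001, 0.069]
force: [1.1, -1.2, 6.4]
grip_width: 0.457
gripper_force: 15.0
```

>>> {"op": "move_arm", "data": {"series": "0 0 0.25 0 0 0 1;0 0 0.5 0 0 0 1;0 0 0.75 0 0 0 1;0 0 1 0 0 0 1;0 0 1 0 0 0 1"}}

```text
t: 30.62
ee_pos: [0.4317, 0.3821, 0.2713]
orientation: [-3.138, -0.005, 0.069]
force: [-0.6, 0.3, -2.1]
grip_width: 0.458
gripper_force: 15.0
```

>>> {"op": "move_arm", "data": {"series": "0.08 -0.26 0 0 0 0 1;0.15 -0.52 0 0 0 0 1;0.229 -0.774 0 0 0 0 1;0.229 -0.774 0 0 0 0 1"}}

```text
t: 31.12
ee_pos: [0.4649, 0.2627, 0.2667]
orientation: [3.139, 0.004, 0.066]
force: [-0.9, 0.6, -1.7]
grip_width: 0.459
gripper_force: 15.0
```

>>> {"op": "move_arm", "data": {"series": "0.08 -0.26 0 0 0 0 1;0.15 -0.52 0 0 0 0 1;0.229 -0.774 0 0 0 0 1;0.229 -0.774 0 0 0 0 1"}}

```text
t: 31.62
ee_pos: [0.4996, 0.1478, 0.2674]
orientation: [3.141, 0.003, 0.066]
force: [-0.4, -0.2, -2.5]
grip_width: 0.457
gripper_force: 15.0
```

>>> {"op": "move_arm", "data": {"series": "0.08 -0.26 0 0 0 0 1;0.15 -0.52 0 0 0 0 1;0.229 -0.774 0 0 0 0 1;0.229 -0.774 0 0 0 0 1;0.229 -0.774 0 0 0 0 1"}}

```text
t: 32.25
ee_pos: [0.5336, 0.0342, 0.2681]
orientation: [-3.141, 0.002, 0.07]
force: [-1.3, 0.7, -1.5]
grip_width: 0.458
gripper_force: 15.0
```

>>> {"op": "move_arm", "data": {"series": "0 -0.005 -0.2 0 0 0 1;0 -0.005 -0.4 0 0 0 1;0 -0.005 -0.5 0 0 0 1;0 -0.005 -0.6 0 0 0 1;0 -0.005 -0.6 0 0 0 1"}}

```text
t: 32.88
ee_pos: [0.5336, 0.0326, 0.1783]
orientation: [-3.142, 0.002, 0.07]
force: [0.4, -0.9, -1.5]
grip_width: 0.457
gripper_force: 15.0
```

>>> {"op": "move_arm", "data": {"series": "0 0 -0.15 0 0 0 1;0 0 -0.25 0 0 0 1;0 0 -0.25 0 0 0 1;0 0 -0.25 0 0 0 1"}}

```text
t: 33.38
ee_pos: [0.5345, 0.0322, 0.1422]
orientation: [3.142, -0.001, 0.069]
force: [0.1, -0.1, -2.4]
grip_width: 0.457
gripper_force: 15.0
```

>>> {"op": "move_arm", "data": {"series": "0 0 0 0 0 0 0;0 0 0 0 0 0 -0.3;0 0 0 0 0 0 -0.3;0 0 0 0 0 0 -0.3"}}

```text
t: 33.88
ee_pos: [0.5341, 0.0322, 0.1417]
orientation: [3.141, -0.0, 0.069]
force: [0.6, 0.2, -0.0]
grip_width: 0.647
gripper_force: 0.0
```

>>> {"op": "move_arm", "data": {"series": "0 0 0.3 0 0 0 -0.3;0 0 0.6 0 0 0 -0.3;0 0 0.9 0 0 0 -0.3;0 0 0.9 0 0 0 -0.3"}}

```text
t: 34.38
ee_pos: [0.5357, 0.0323, 0.2805]
orientation: [3.141, -0.009, 0.069]
force: [0.1, 0.0, -0.1]
grip_width: 0.649
gripper_force: 0.0
```

```bash
cat >> h.py <<'E'
def drivers(z=.011):
    """handles (dark, elongated) seen from the top and the scene: triangulated centre, blade heading from the bright shaft side"""
    T={}
    for n,box in(("top",(190,340,400,560)),("scene",(160,240,200,345))):
        im,_=snap(n,n[0]+"d"); v=im.max(2); m=np.zeros(v.shape,bool); y0,y1,x0,x1=box
        m[y0:y1,x0:x1]=(v<75)[y0:y1,x0:x1]
        for c,a,k in blobs(m,60):
            (cx,cy),(w,h),ang=cv2.minAreaRect(np.argwhere(k)[:,::-1].astype(np.float32))
            box4=cv2.boxPoints(((cx,cy),(w,h),ang)); i=np.argsort([np.linalg.norm(box4[0]-q) for q in box4])
            e=np.array([(box4[0]+box4[i[1]])/2,(box4[i[2]]+box4[i[3]])/2])
            p=plane(n,e,z)[:,:2]; d=p[1]-p[0]
            print(n,(round(cx,1),round(cy,1)),a,"centre",plane(n,(cx,cy),z)[0][:2].round(4),"len",np.linalg.norm(d).round(4),"ang",np.degrees(np.arctan2(d[1],d[0])).round(1)%180)
            T.setdefault(n,[]).append((cx,cy))
    for a in T.get("top",[]):
        for b in T.get("scene",[]):
            o,d=ray("top",a);o2,d2=ray("scene",b);x,r=tri([(o,d[0]),(o2,d2[0])])
            if r<.008: print("tri",x.round(4),r.round(4))
E
python3 - <<'E'
from h import *
s=ctrl.read_state();print(s["t"],s["ee_pos"],s["orientation"])
scn(); drivers()
E
```

```text
34.375 [0.53567315 0.03226846 0.28045011] [ 3.14124165 -0.00868777  0.06899796]
scene [335.3 257.4] 197 bench [0.519  0.0152] crate [0.5331 0.0338]
scene [356.  273.3] 227 bench [0.5118 0.0896] crate [0.5261 0.1062]
scene [288.5 281.5] 232 bench [0.6597 0.0249] crate [0.6699 0.0433]
scene [330.9 285.4] 242 bench [0.5853 0.0901] crate [0.5976 0.1067]
scene [307.2 298.3] 264 bench [0.6532 0.0947] crate [0.6636 0.1111]
top (475.5, 225.7) 62 centre [ 0.567  -0.3922] len 0.0204 ang 68.9
top (493.4, 234.2) 187 centre [ 0.5463 -0.4371] len 0.0693 ang 64.1
top (445.9, 298.2) 357 centre [ 0.3886 -0.3141] len 0.0994 ang 106.5
scene (320.0, 195.5) 1730 centre [ 0.3388 -0.3173] len 0.4264 ang 55.9
scene (245.5, 200.5) 104 centre [ 0.5514 -0.4234] len 0.1127 ang 65.9
scene (316.5, 232.6) 441 centre [ 0.4572 -0.1604] len 0.165 ang 94.6
tri [ 0.5653 -0.3851  0.0363] 0.0025
tri [ 0.5462 -0.4399  0.0007] 0.0018
```

All four bench jars are in their cells and the stored one is untouched. Now I triangulate the drivers, using the unoccluded first pictures and the latest top view.

```bash
python3 - <<'E'
from h import *
for n,a,b in(("A",(488.94,232.05),(245.54,200.5)),("B",(446.27,298.4),(308.58,200.34))):
    o,d=ray("top",a);o2,d2=ray("scene",b);x,r=tri([(o,d[0]),(o2,d2[0])]);print(n,"tri",x.round(4),r.round(4),plane("top",a,.011)[0].round(4),plane("scene",b,.011)[0].round(4))
a=cv2.imread("pics/td.png")[200:320,410:530];b=cv2.imread("pics/top0.png")[200:320,410:530]
cv2.imwrite("pics/drv.png",np.hstack([cv2.resize(a,(400,400),interpolation=cv2.INTER_CUBIC),cv2.resize(b,(400,400),interpolation=cv2.INTER_CUBIC)]))
E
```

```text
A tri [ 0.5511 -0.4258  0.01  ] 0.0007 [ 0.5516 -0.4259  0.011 ] [ 0.5513 -0.4236  0.011 ]
B tri [ 0.3868 -0.3136  0.0123] 0.0016 [ 0.3881 -0.3151  0.011 ] [ 0.3848 -0.3139  0.011 ]
```

View pics/drv.png

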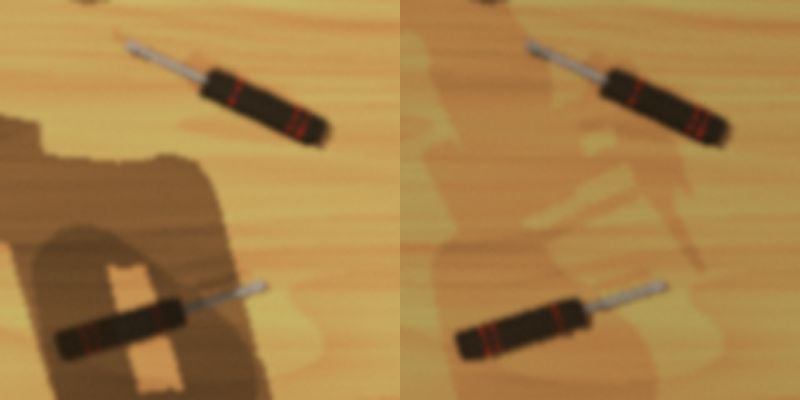

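Both drivers are unmoved. A: handle centre (0.551, -0.4255), blade heading 65°. B: (0.387, -0.3145), blade heading -73.3°. I take A 25 mm ahead of its handle's middle.

>>> {"op": "move_arm", "data": {"series": "0.061 -0.967 0 0 0 0.34 0;0.061 -0.967 0 0 0 0.34 0;0.061 -0.967 0 0 0 0.34 0;0.061 -0.967 0 0 0 0.34 0", "grip_force": 15}}

```text
t: 35.02
ee_pos: [0.5425, -0.1145, 0.2746]
orientation: [-3.14, 0.003, 0.422]
force: [-0.1, 0.9, -0.1]
grip_width: 0.499
gripper_force: 0.0
```

>>> {"op": "move_arm", "data": {"series": "0.061 -0.967 0 0 0 0.34 0;0.061 -0.967 0 0 0 0.34 0;0.061 -0.967 0 0 0 0.34 0;0.061 -0.967 0 0 0 0.34 0"}}

```text
t: 35.52
ee_pos: [0.5522, -0.258, 0.2753]
orientation: [-3.139, 0.0, 0.778]
force: [0.7, 0.1, -0.3]
grip_width: 0.5
gripper_force: 0.0
```

>>> {"op": "move_arm", "data": {"series": "0.061 -0.967 -0.5 0 0 0.34 0;0.061 -0.967 -0.5 0 0 0.34 0;0.061 -0.967 -0.5 0 0 0.34 0;0.061 -0.967 -0.5 0 0 0.34 0;0.061 -0.967 -0.5 0 0 0.34 0"}}

```text
t: 36.15
ee_pos: [0.562, -0.4008, 0.2017]
orientation: [-3.141, -0.001, 1.138]
force: [-0.7, 0.1, 0.8]
grip_width: 0.503
gripper_force: 0.0
```

```bash
python3 - <<'E'
from h import *
im,s=snap("wrist","w3");print(s["t"],s["ee_pos"],s["orientation"])
drivers()
E
```

```text
36.15 [ 0.56200495 -0.40077104  0.20165522] [-3.14084303e+00 -1.25838478e-03  1.13802249e+00]
top (513.1, 265.2) 4366 centre [ 0.4698 -0.4848] len 0.3867 ang 173.3
top (543.8, 212.1) 82 centre [ 0.6039 -0.5709] len 0.1318 ang 150.9
top (556.9, 209.1) 194 centre [ 0.6124 -0.6064] len 0.0826 ang 151.5
top (446.3, 298.5) 269 centre [ 0.3879 -0.3151] len 0.095 ang 106.5
top (423.9, 326.3) 526 centre [ 0.321  -0.2596] len 0.1192 ang 82.9
scene (245.5, 200.2) 110 centre [ 0.5505 -0.4254] len 0.1174 ang 65.9
scene (308.6, 200.3) 176 centre [ 0.3848 -0.3139] len 0.103 ang 106.5
tri [ 0.3867 -0.3137  0.0122] 0.0016
```

View pics/w3.png

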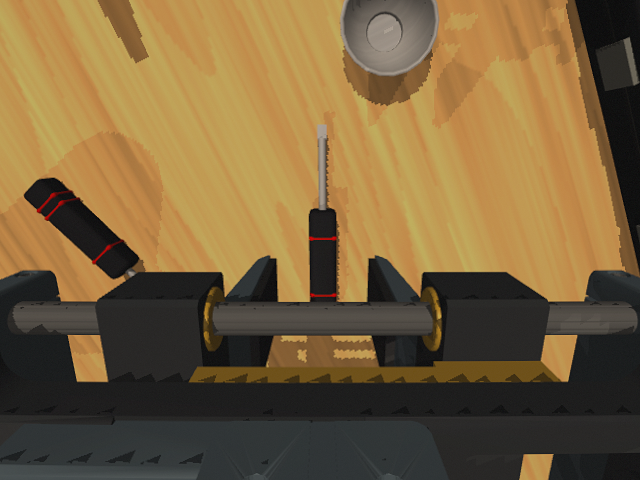

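The wrist view shows driver A at columns 310 to 335, straight and centred between the fingers, blade tip at (322,128). The dish is clear. Descending to grasp.

>>> {"op": "move_arm", "data": {"series": "0 0 -0.3 0 0 0 0;0 0 -0.6 0 0 0 0;0 0 -0.78 0 0 0 0;0 0 -0.78 0 0 0 0;0 0 -0.78 0 0 0 0"}}

```text
t: 36.92
ee_pos: [0.5625, -0.403, 0.0865]
orientation: [3.138, 0.001, 1.138]
force: [1.3, -0.6, 0.6]
grip_width: 0.5
gripper_force: 0.0
```

>>> {"op": "move_arm", "data": {"series": "0 0 0 0 0 0 1;0 0 0 0 0 0 1;0 0 0 0 0 0 1;0 0 0 0 0 0 1;0 0 0 0 0 0 1"}}

```text
t: 37.55
ee_pos: [0.5617, -0.4031, 0.0854]
orientation: [3.141, 0.0, 1.137]
force: [-1.4, 0.6, 5.9]
grip_width: 0.245
gripper_force: 15.0
```

>>> {"op": "move_arm", "data": {"series": "0 0 0.3 0 0 0 1;0 0 0.6 0 0 0 1;0 0 0.9 0 0 0 1;0 0 0.9 0 0 0 1;0 0 0.9 0 0 0 1"}}

```text
t: 38.17
ee_pos: [0.5609, -0.4026, 0.2182]
orientation: [-3.139, -0.0, 1.137]
force: [0.5, 0.1, -0.5]
grip_width: 0.243
gripper_force: 15.0
```

```bash
python3 - <<'E'
from h import *
im,s=snap("wrist","w4");print(s["t"],s["ee_pos"],s["orientation"],s["force"])
# blade tip: bright grey column between fingers
v=im[60:260,290:360].astype(int); 
for r in range(90,230,6): print(r,im[r,322],end=" ")
E
```

```text
38.175 [ 0.56089559 -0.40257626  0.21816599] [-3.13940075e+00 -4.79213226e-04  1.13706482e+00] [ 0.45726402  0.11079178 -0.46662903]
90 [ 81 148 189] 96 [ 81 152 189] 102 [131 141 152] 108 [130 140 150] 114 [128 140 150] 120 [130 140 150] 126 [126 137 147] 132 [126 137 146] 138 [124 135 146] 144 [123 134 144] 150 [123 134 145] 156 [123 134 144] 162 [123 133 145] 168 [123 133 143] 174 [121 133 143] 180 [120 132 142] 186 [121 132 142] 192 [120 131 142] 198 [121 132 143] 204 [120 130 141] 210 [120 130 141] 216 [120 131 141] 222 [120 131 142] 228 [119 130 141]
```

View pics/w4.png

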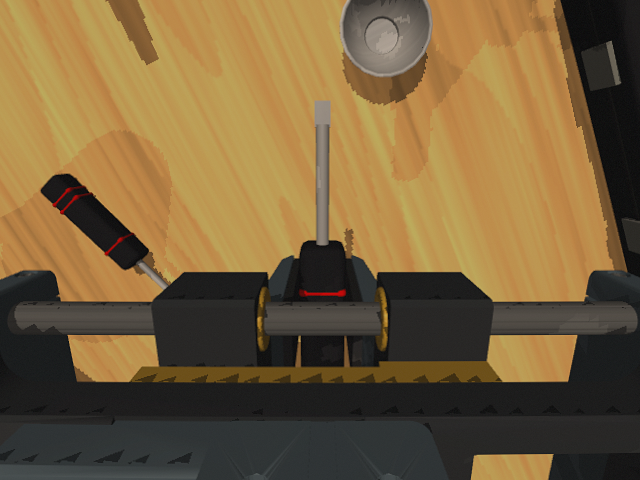

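Driver A is held straight, blade tip at (322,101). I check the tip's offset from the grasp and plan the transfer.

```bash
python3 - <<'E'
from h import *
s=ctrl.read_state()
for uv in((322,101),(322,243)):
    p=plane("wrist",uv,s["ee_pos"][2]-.0745,s)[0]; print((R.from_euler("xyz",s["orientation"]).inv().apply(p-s["ee_pos"])).round(4))
E
```

```text
[0.0898 0.0003 0.0746]
[0.0254 0.0002 0.0745]
```

>>> {"op": "move_arm", "data": {"series": "0.105 0.23 0.1 0 0 -0.17 1;0.105 0.47 0.1 0 0 -0.34 1;0.105 0.7 0.1 0 0 -0.34 1;0.105 0.7 0.1 0 0 -0.34 1"}}

```text
t: 38.72
ee_pos: [0.5766, -0.2954, 0.2325]
orientation: [-3.137, 0.001, 0.784]
force: [0.7, -0.3, -1.2]
grip_width: 0.237
gripper_force: 15.0
```

>>> {"op": "move_arm", "data": {"series": "0.105 0.23 0 0 0 -0.17 1;0.105 0.47 0 0 0 -0.34 1;0.105 0.7 0 0 0 -0.34 1;0.105 0.7 0 0 0 -0.34 1"}}

```text
t: 39.22
ee_pos: [0.5927, -0.1917, 0.2331]
orientation: [-3.14, 0.002, 0.427]
force: [-0.3, -0.4, -0.1]
grip_width: 0.245
gripper_force: 15.0
```

>>> {"op": "move_arm", "data": {"series": "0.105 0.23 0 0 0 -0.17 1;0.105 0.47 0 0 0 -0.34 1;0.105 0.7 0 0 0 -0.34 1;0.105 0.7 0 0 0 -0.34 1;0.105 0.7 0 0 0 -0.34 1"}}

```text
t: 39.85
ee_pos: [0.6088, -0.0893, 0.2339]
orientation: [3.141, 0.001, 0.068]
force: [-0.5, -0.1, -0.9]
grip_width: 0.242
gripper_force: 15.0
```

```bash
python3 - <<'E'
from h import *
im,s=snap("wrist","w5");print(s["t"],s["ee_pos"],s["orientation"],s["force"],s["grip_width"])
E
```

```text
39.85 [ 0.60882283 -0.08933284  0.23385905] [3.14070858e+00 8.72348565e-04 6.83973972e-02] [-0.49994032 -0.0793772  -0.90921932] 0.2420346857104677
```

View pics/w5.png

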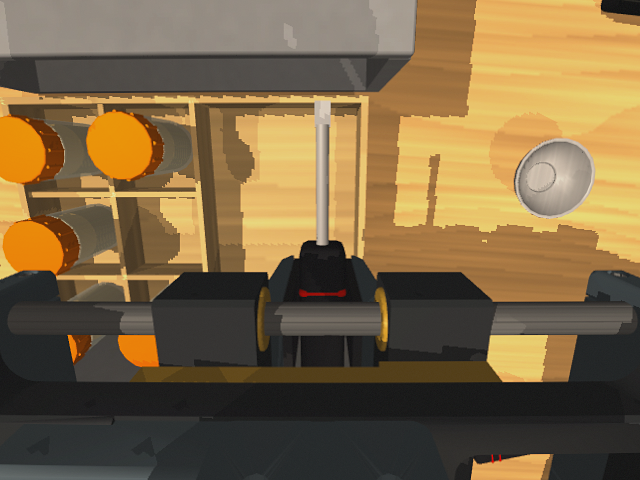

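The wrist view shows the driver over the bay, tip (322,101). The bay's right wall inner edge is near (359,180), the rear wall inner edge near (290,105), and the divider right edge near (209,180).

```bash
python3 - <<'E'
from h import *
s=ctrl.read_state()
p=plane("wrist",[(359,180),(290,105),(209,180)],.055,s)[:,:2]-s["ee_pos"][:2]
a=s["orientation"][2];A=np.array([[np.cos(a),np.sin(a)],[-np.sin(a),np.cos(a)]])
print((p@A.T).round(4)," = drawer-frame offsets from TCP: right wall y, rear wall x, divider y; cal expects -.031,.102,.089")
E
```

```text
[[ 0.0466 -0.0275]
 [ 0.0998  0.0231]
 [ 0.0468  0.0853]]  = drawer-frame offsets from TCP: right wall y, rear wall x, divider y; cal expects -.031,.102,.089
```

>>> {"op": "move_arm", "data": {"series": "-0.01 0.02 -0.25 0 0 0 1;-0.01 0.02 -0.5 0 0 0 1;-0.01 0.02 -0.6 0 0 0 1;-0.01 0.02 -0.6 0 0 0 1;-0.01 0.02 -0.6 0 0 0 1"}}

```text
t: 40.52
ee_pos: [0.6082, -0.0855, 0.146]
orientation: [3.141, -0.003, 0.068]
force: [-0.4, -0.4, 0.3]
grip_width: 0.242
gripper_force: 15.0
```

>>> {"op": "move_arm", "data": {"series": "0 0 -0.1 0 0 0 1;0 0 -0.2 0 0 0 1;0 0 -0.24 0 0 0 1;0 0 -0.24 0 0 0 1"}}

```text
t: 41.02
ee_pos: [0.6068, -0.0848, 0.1076]
orientation: [-3.141, 0.002, 0.069]
force: [0.9, -0.3, 0.4]
grip_width: 0.237
gripper_force: 15.0
```

>>> {"op": "move_arm", "data": {"series": "0 0 -0.01 0 0 0 1;0 0 -0.01 0 0 0 0.35;0 0 -0.01 0 0 0 0.35;0 0 -0.01 0 0 0 0.35;0 0 -0.01 0 0 0 0.35"}}

```text
t: 41.65
ee_pos: [0.6072, -0.0849, 0.1072]
orientation: [3.141, -0.0, 0.069]
force: [-0.4, -0.1, -0.3]
grip_width: 0.324
gripper_force: 0.0
```

>>> {"op": "move_arm", "data": {"series": "0 0 0.3 0 0 0 0.35;0 0 0.6 0 0 0 0.35;0 0 0.9 0 0 0 0.35;0 0 0.9 0 0 0 0.35;0 0 0.9 0 0 0 0.35"}}

```text
t: 42.28
ee_pos: [0.6067, -0.0849, 0.2414]
orientation: [-3.141, 0.001, 0.069]
force: [0.0, -0.1, -0.8]
grip_width: 0.326
gripper_force: 0.0
```

```bash
python3 - <<'E'
from h import *
im,s=snap("wrist","w6");print(s["t"],s["ee_pos"],s["orientation"],s["force"],s["grip_width"])
drivers();scn()
E
```

```text
42.275 [ 0.60666626 -0.08485905  0.24142886] [-3.14141936e+00  1.15982278e-03  6.90256517e-02] [ 0.01785577 -0.05896734 -0.7825021 ] 0.3259565256097196
top (403.5, 205.5) 211 centre [ 0.6152 -0.2127] len 0.0778 ang 179.2
top (404.0, 285.0) 320 centre [ 0.4199 -0.2119] len 0.261 ang 179.6
top (450.4, 296.7) 240 centre [ 0.3922 -0.3253] len 0.0759 ang 106.5
scene (284.7, 186.1) 1933 centre [ 0.4042 -0.4295] len 0.4261 ang 77.7
scene [335.3 257.4] 198 bench [0.519  0.0152] crate [0.5331 0.0339]
scene [356.2 273. ] 215 bench [0.5108 0.089 ] crate [0.5252 0.1056]
scene [288.3 281.8] 244 bench [0.6606 0.0255] crate [0.6708 0.0439]
scene [330.9 285.4] 238 bench [0.5853 0.0903] crate [0.5976 0.1068]
scene [307.4 298.3] 262 bench [0.6528 0.0949] crate [0.6632 0.1113]
```

>>> {"op": "move_arm", "data": {"series": "-0.474 -0.558 0 0 0 0.571 0;-0.474 -0.558 0 0 0 0.571 0;-0.474 -0.558 0 0 0 0.571 0;-0.474 -0.558 0 0 0 0.571 0;-0.474 -0.558 0 0 0 0.571 0"}}

```text
t: 43.1
ee_pos: [0.5358, -0.1687, 0.2412]
orientation: [-3.14, 0.001, 0.666]
force: [0.7, 0.8, 0.9]
grip_width: 0.498
gripper_force: 0.0
```

>>> {"op": "move_arm", "data": {"series": "-0.474 -0.558 0 0 0 0.571 0;-0.474 -0.558 0 0 0 0.571 0;-0.474 -0.558 0 0 0 0.571 0;-0.474 -0.558 0 0 0 0.571 0;-0.474 -0.558 0 0 0 0.571 0"}}

```text
t: 43.72
ee_pos: [0.4649, -0.2523, 0.2416]
orientation: [-3.141, -0.0, 1.264]
force: [1.2, -0.9, 0.5]
grip_width: 0.498
gripper_force: 0.0
```

>>> {"op": "move_arm", "data": {"series": "-0.474 -0.558 -0.25 0 0 0.571 0;-0.474 -0.558 -0.25 0 0 0.571 0;-0.474 -0.558 -0.25 0 0 0.571 0;-0.474 -0.558 -0.25 0 0 0.571 0;-0.474 -0.558 -0.25 0 0 0.571 0"}}

```text
t: 44.35
ee_pos: [0.394, -0.336, 0.2042]
orientation: [-3.141, -0.0, 1.861]
force: [-0.1, 0.2, -0.0]
grip_width: 0.501
gripper_force: 0.0
```

```bash
python3 - <<'E'
from h import *
im,s=snap("wrist","w7");print(s["t"],s["ee_pos"],s["orientation"],s["joint_pos"][5])
drivers()
t=cv2.imread("pics/td.png")[130:310,240:500]
o=np.zeros((480,800,3),np.uint8);o[:300,:400]=cv2.resize(im,(400,300));o[:300,400:]=cv2.resize(t,(400,300));cv2.imwrite("pics/m7.png",o[:300])
E
```

```text
44.35 [ 0.39397329 -0.33596371  0.20422961] [-3.14142511e+00 -4.83052886e-04  1.86115789e+00] -1.0187913234663528
top (482.8, 286.4) 4138 centre [ 0.4174 -0.4064] len 0.2619 ang 151.7
top (535.0, 318.4) 555 centre [ 0.3393 -0.5371] len 0.1444 ang 28.099999999999994
top (516.7, 332.7) 102 centre [ 0.305  -0.4895] len 0.0415 ang 154.7
scene (295.5, 165.5) 90 centre [ 0.3011 -0.5284] len 0.0801 ang 58.4
scene (308.6, 200.3) 179 centre [ 0.3848 -0.3139] len 0.103 ang 106.5
tri [ 0.4099 -0.3607  0.1236] 0.0077
```

View pics/m7.png

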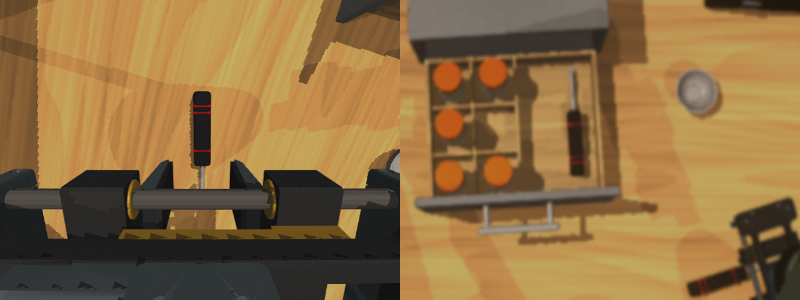

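```bash
python3 - <<'E'
from h import *
s=ctrl.read_state()
for z in(.011,.022):
    p=plane("wrist",[(323,148),(323,265)],z,s); print(z,p.round(4),(R.from_euler("xyz",s["orientation"]).inv().apply(p-s["ee_pos"])).round(4))
im3=cv2.imread("pics/w7.png"); print([ (r,im3[r,323].tolist()) for r in range(250,345,6)])
s3=dict(s,ee_pos=np.array([.562,-.4008,.2017]),orientation=np.array([-3.1408,-.00126,1.138]))
p=plane("wrist",[(322,128),(322,210)],.011,s3);print("A",(R.from_euler("xyz",s3["orientation"]).inv().apply(p-s3["ee_pos"])).round(4))
E
```

```text
0.011 [[ 0.3752 -0.2685  0.011 ]
 [ 0.4026 -0.3597  0.011 ]] [[ 0.0699  0.0012  0.1935]
 [-0.0253  0.0012  0.1935]]
0.022 [[ 0.3752 -0.2686  0.022 ]
 [ 0.4015 -0.3563  0.022 ]] [[ 0.0699  0.0012  0.1825]
 [-0.0217  0.0012  0.1825]]
[(250, [27, 26, 27]), (256, [28, 28, 29]), (262, [27, 27, 28]), (268, [125, 137, 149]), (274, [122, 132, 145]), (280, [123, 134, 145]), (286, [140, 154, 166]), (292, [139, 153, 166]), (298, [139, 153, 167]), (304, [51, 56, 59]), (310, [67, 73, 77]), (316, [76, 83, 88]), (322, [66, 72, 77]), (328, [66, 73, 77]), (334, [49, 51, 53]), (340, [53, 97, 136])]
A [[0.0846 0.0005 0.1908]
 [0.0218 0.0004 0.1907]]
```

Driver B is centred between the fingers, with its handle spanning -25 to +70 mm from the tool, as planned. Driver A lies straight in the bay and the jars stand. Grasping B.

>>> {"op": "move_arm", "data": {"series": "0 0 -0.3 0 0 0 0;0 0 -0.6 0 0 0 0;0 0 -0.795 0 0 0 0;0 0 -0.795 0 0 0 0;0 0 -0.795 0 0 0 0"}}

```text
t: 45.12
ee_pos: [0.3946, -0.3365, 0.0863]
orientation: [3.141, 0.002, 1.863]
force: [-0.4, -0.2, 0.4]
grip_width: 0.499
gripper_force: 0.0
```

>>> {"op": "move_arm", "data": {"series": "0 0 0 0 0 0 1;0 0 0 0 0 0 1;0 0 0 0 0 0 1;0 0 0 0 0 0 1;0 0 0 0 0 0 1"}}

```text
t: 45.75
ee_pos: [0.3942, -0.3363, 0.0861]
orientation: [3.141, 0.001, 1.863]
force: [0.0, 0.6, 5.5]
grip_width: 0.242
gripper_force: 15.0
```

>>> {"op": "move_arm", "data": {"series": "0 0 0.3 0 0 0 1;0 0 0.6 0 0 0 1;0 0 1 0 0 0 1;0 0 1 0 0 0 1;0 0 1 0 0 0 1"}}

```text
t: 46.38
ee_pos: [0.3933, -0.3355, 0.2344]
orientation: [-3.141, -0.001, 1.863]
force: [-0.3, 0.1, -1.1]
grip_width: 0.238
gripper_force: 15.0
```

>>> {"op": "move_arm", "data": {"series": "0.47 0.22 0 0 0 0.17 1;0.47 0.44 0 0 0 0.34 1;0.47 0.66 0 0 0 0.43 1;0.47 0.66 0 0 0 0.43 1;0.47 0.66 0 0 0 0.43 1"}}

```text
t: 47.0
ee_pos: [0.464, -0.2371, 0.2339]
orientation: [-3.14, -0.002, 2.313]
force: [-0.1, 0.6, -1.0]
grip_width: 0.241
gripper_force: 15.0
```

>>> {"op": "move_arm", "data": {"series": "0.47 0.22 0 0 0 0.17 1;0.47 0.44 0 0 0 0.34 1;0.47 0.66 0 0 0 0.43 1;0.47 0.66 0 0 0 0.43 1;0.47 0.66 0 0 0 0.43 1"}}

```text
t: 47.62
ee_pos: [0.5349, -0.1392, 0.2349]
orientation: [-3.141, -0.0, 2.762]
force: [-0.5, -0.9, -1.5]
grip_width: 0.237
gripper_force: 15.0
```

>>> {"op": "move_arm", "data": {"series": "0.47 0.22 0 0 0 0.17 1;0.47 0.44 0 0 0 0.34 1;0.47 0.66 0 0 0 0.43 1;0.47 0.66 0 0 0 0.43 1;0.47 0.66 0 0 0 0.43 1"}}

```text
t: 48.25
ee_pos: [0.6054, -0.0406, 0.2352]
orientation: [-3.141, -0.0, -3.072]
force: [-1.2, 0.6, -1.2]
grip_width: 0.239
gripper_force: 15.0
```

```bash
python3 - <<'E'
from h import *
im,s=snap("wrist","w8");t,_=snap("top","t8");sc,_=snap("scene","s8");print(s["t"],s["ee_pos"],s["orientation"],s["grip_width"])
o=np.hstack([cv2.resize(im,(400,300)),cv2.resize(sc[180:360,200:440],(400,300))]);cv2.imwrite("pics/m8.png",o)
E
```

```text
48.25 [ 0.60541282 -0.04064709  0.23516209] [-3.14084148e+00 -1.00883664e-04 -3.07181430e+00] 0.2385845613980444
```

View pics/m8.png

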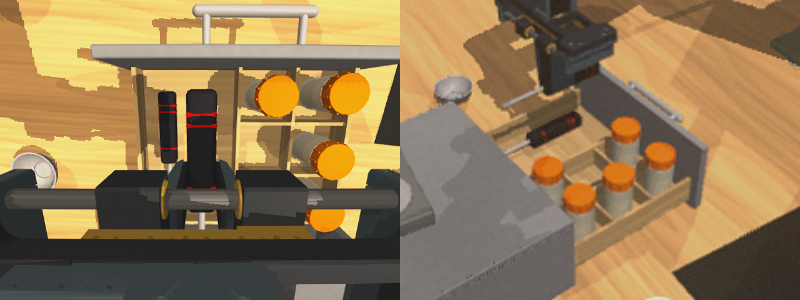

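The views show B held over the bay, handle to the front, left of A with a clear gap. All five jars stand in separate cells. Lowering.

>>> {"op": "move_arm", "data": {"series": "0 0 -0.25 0 0 0 1;0 0 -0.5 0 0 0 1;0 0 -0.6 0 0 0 1;0 0 -0.6 0 0 0 1;0 0 -0.6 0 0 0 1"}}

```text
t: 49.02
ee_pos: [0.6064, -0.0393, 0.1468]
orientation: [-3.141, 0.003, -3.07]
force: [-0.1, 0.3, -0.8]
grip_width: 0.244
gripper_force: 15.0
```

>>> {"op": "move_arm", "data": {"series": "0 0 -0.1 0 0 0 1;0 0 -0.2 0 0 0 1;0 0 -0.25 0 0 0 1;0 0 -0.255 0 0 0 1"}}

```text
t: 49.52
ee_pos: [0.6052, -0.039, 0.1063]
orientation: [3.141, -0.001, -3.069]
force: [0.6, 0.7, -0.8]
grip_width: 0.241
gripper_force: 15.0
```

>>> {"op": "move_arm", "data": {"series": "0 0 0 0 0 0 1;0 0 0 0 0 0 0.35;0 0 0 0 0 0 0.35;0 0 0 0 0 0 0.35;0 0 0 0 0 0 0.35"}}

```text
t: 50.15
ee_pos: [0.6055, -0.039, 0.1071]
orientation: [3.142, 0.0, -3.069]
force: [-0.5, 0.7, -0.1]
grip_width: 0.324
gripper_force: 0.0
```

>>> {"op": "move_arm", "data": {"series": "0 0 0.3 0 0 0 0.35;0 0 0.6 0 0 0 0.35;0 0 1 0 0 0 0.35;0 0 1 0 0 0 0.35;0 0 1 0 0 0 0.35"}}

```text
t: 50.78
ee_pos: [0.6049, -0.039, 0.2566]
orientation: [3.141, -0.001, -3.069]
force: [-0.1, 0.5, -1.3]
grip_width: 0.324
gripper_force: 0.0
```

>>> {"op": "move_arm", "data": {"series": "-0.49 0.128 0.2 0 0 -0.752 0.34;-0.49 0.128 0.2 0 0 -0.752 0.34;-0.49 0.128 0.2 0 0 -0.752 0.34;-0.49 0.128 0.2 0 0 -0.752 0.34;-0.49 0.128 0.2 0 0 -0.752 0.34"}}

```text
t: 51.4
ee_pos: [0.5312, -0.0198, 0.2852]
orientation: [-3.139, -0.003, 2.426]
force: [-0.5, -0.3, -0.4]
grip_width: 0.331
gripper_force: 0.0
```

>>> {"op": "move_arm", "data": {"series": "-0.494 0.128 0 0 0 -0.752 0.34;-0.494 0.128 0 0 0 -0.752 0.34;-0.494 0.128 0 0 0 -0.752 0.34;-0.494 0.128 0 0 0 -0.752 0.34;-0.494 0.128 0 0 0 -0.752 0.34"}}

```text
t: 52.02
ee_pos: [0.4574, -0.0007, 0.2861]
orientation: [-3.14, -0.0, 1.64]
force: [0.5, -0.6, -1.0]
grip_width: 0.331
gripper_force: 0.0
```

```bash
python3 - <<'E'
from h import *
im,s=snap("wrist","w9");t,_=snap("top","t9");sc,_=snap("scene","s9");print(s["t"],s["ee_pos"],s["orientation"],s["grip_width"])
scn()
o=np.vstack([np.hstack([cv2.resize(im,(400,300)),cv2.resize(sc[180:360,200:440],(400,300))]),np.hstack([cv2.resize(t,(400,300)),cv2.resize(t[130:280,230:430],(400,300))])]);cv2.imwrite("pics/m9.png",o)
E
```

```text
52.025 [ 0.45742493 -0.00066214  0.28610128] [-3.13960694e+00 -1.70790985e-04  1.64046900e+00] 0.331040715125624
scene [335.3 257.5] 203 bench [0.5191 0.0155] crate [0.5332 0.0341]
scene [355.9 273.2] 226 bench [0.5119 0.0892] crate [0.5262 0.1058]
scene [288.3 281.7] 238 bench [0.6604 0.0253] crate [0.6706 0.0436]
scene [330.9 285.4] 242 bench [0.5854 0.0902] crate [0.5976 0.1068]
scene [307.4 298.3] 263 bench [0.6527 0.095 ] crate [0.6631 0.1114]
```

View pics/m9.png

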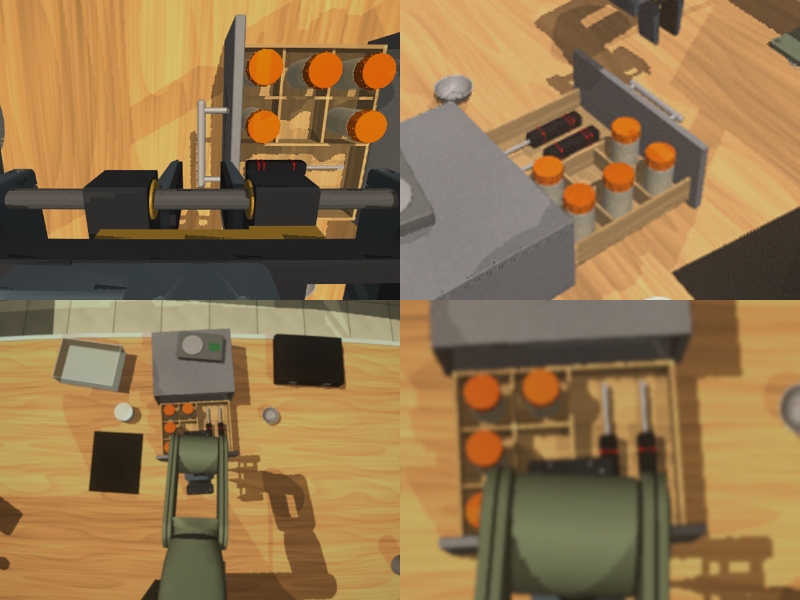

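Both drivers lie lengthwise side by side in the bay, handles to the front. Five jars stand in separate cells, and the tin and dish are unmoved. The bar is centred between the fingers, so I grasp it and push the drawer shut slowly.

>>> {"op": "move_arm", "data": {"series": "0 0 -0.4 0 0 0 0.34;0 0 -0.8 0 0 0 0.34;0 0 -0.9 0 0 0 0.34;0 0 -0.9 0 0 0 0.34;0 0 -0.9 0 0 0 0.34", "grip_force": 20}}

```text
t: 52.85
ee_pos: [0.4586, -0.0007, 0.1529]
orientation: [3.14, 0.0, 1.639]
force: [0.5, -0.5, 0.3]
grip_width: 0.33
gripper_force: 0.0
```

>>> {"op": "move_arm", "data": {"series": "0 0 0 0 0 0 1;0 0 0 0 0 0 1;0 0 0 0 0 0 1;0 0 0 0 0 0 1"}}

```text
t: 53.35
ee_pos: [0.4575, -0.0007, 0.1526]
orientation: [-3.141, 0.0, 1.639]
force: [-3.7, -0.4, 6.3]
grip_width: 0.115
gripper_force: 20.0
```

>>> {"op": "move_arm", "data": {"series": "0.02 0.0014 0 0 0 0 1;0.06 0.004 0 0 0 0 1;0.12 0.008 0 0 0 0 1;0.18 0.012 0 0 0 0 1;0.24 0.016 0 0 0 0 1"}}

```text
t: 53.98
ee_pos: [0.4935, 0.0018, 0.1527]
orientation: [-3.141, -0.0, 1.639]
force: [-3.4, -0.4, 6.8]
grip_width: 0.112
gripper_force: 20.0
```

>>> {"op": "move_arm", "data": {"series": "0.06 0.004 0 0 0 0 1;0.12 0.008 0 0 0 0 1;0.18 0.012 0 0 0 0 1;0.24 0.016 0 0 0 0 1;0.3 0.02 0 0 0 0 1"}}

```text
t: 54.6
ee_pos: [0.5385, 0.0049, 0.1527]
orientation: [-3.141, -0.0, 1.639]
force: [-4.1, 0.3, 5.8]
grip_width: 0.112
gripper_force: 20.0
```

>>> {"op": "move_arm", "data": {"series": "0.06 0.004 0 0 0 0 1;0.12 0.008 0 0 0 0 1;0.18 0.012 0 0 0 0 1;0.24 0.016 0 0 0 0 1;0.3 0.02 0 0 0 0 1"}}

```text
t: 55.22
ee_pos: [0.5834, 0.0079, 0.1527]
orientation: [-3.14, -0.0, 1.639]
force: [-3.1, 1.1, 5.0]
grip_width: 0.116
gripper_force: 20.0
```

>>> {"op": "move_arm", "data": {"series": "0.06 0.004 0 0 0 0 1;0.12 0.008 0 0 0 0 1;0.18 0.012 0 0 0 0 1;0.24 0.016 0 0 0 0 1;0.3 0.02 0 0 0 0 1"}}

```text
t: 55.85
ee_pos: [0.6284, 0.011, 0.1527]
orientation: [-3.14, -0.001, 1.639]
force: [-3.3, 0.6, 5.7]
grip_width: 0.113
gripper_force: 20.0
```

>>> {"op": "move_arm", "data": {"series": "0.06 0.004 0 0 0 0 1;0.12 0.008 0 0 0 0 1;0.17 0.0116 0 0 0 0 1;0.22 0.015 0 0 0 0 1;0.22 0.015 0 0 0 0 1"}}

```text
t: 56.48
ee_pos: [0.6631, 0.0134, 0.1527]
orientation: [3.138, -0.0, 1.639]
force: [1.4, 1.2, 3.3]
grip_width: 0.111
gripper_force: 20.0
```

>>> {"op": "move_arm", "data": {"series": "0.02 0.0014 0 0 0 0 1;0.04 0.0028 0 0 0 0 1;0.06 0.004 0 0 0 0 1;0.06 0.004 0 0 0 0 1"}}

```text
t: 56.98
ee_pos: [0.6707, 0.0139, 0.1527]
orientation: [3.141, -0.0, 1.639]
force: [-1.5, 1.7, 5.7]
grip_width: 0.118
gripper_force: 20.0
```

>>> {"op": "move_arm", "data": {"series": "0.02 0.0014 0 0 0 0 1;0.02 0.0014 0 0 0 0 1;0.02 0.0014 0 0 0 0 1"}}

```text
t: 57.35
ee_pos: [0.6717, 0.0139, 0.1527]
orientation: [-3.137, -0.001, 1.639]
force: [-6.5, 1.5, 8.9]
grip_width: 0.111
gripper_force: 20.0
```

>>> {"op": "move_arm", "data": {"series": "0.02 0.0014 0 0 0 0 1;0.02 0.0014 0 0 0 0 1;0.02 0.0014 0 0 0 0 1"}}

```text
t: 57.72
ee_pos: [0.6722, 0.014, 0.1526]
orientation: [-3.13, -0.001, 1.639]
force: [-13.3, 0.7, 13.3]
grip_width: 0.116
gripper_force: 20.0
```

>>> {"op": "move_arm", "data": {"series": "0.01 0.0007 0 0 0 0 1;0.01 0.0007 0 0 0 0 1;0.01 0.0007 0 0 0 0 1"}}

```text
t: 58.1
ee_pos: [0.6724, 0.014, 0.1526]
orientation: [-3.126, -0.001, 1.639]
force: [-17.2, -0.0, 15.0]
grip_width: 0.118
gripper_force: 20.0
```

Stopped at the shut end with 17 N. Release, centre, rise and back off.

>>> {"op": "move_arm", "data": {"series": "0 0 0 0 0 0 0.34;0 0 0 0 0 0 0.34;-0.015 0 0 0 0 0 0.34;-0.02 0 0 0 0 0 0.34;-0.02 0 0 0 0 0 0.34"}}

```text
t: 58.72
ee_pos: [0.6753, 0.0141, 0.1518]
orientation: [-3.142, 0.0, 1.639]
force: [0.2, -0.0, 0.1]
grip_width: 0.33
gripper_force: 0.0
```

>>> {"op": "move_arm", "data": {"series": "0 0 0.3 0 0 0 0.34;0 0 0.6 0 0 0 0.34;0 0 0.9 0 0 0 0.34;0 0 0.9 0 0 0 0.34"}}

```text
t: 59.22
ee_pos: [0.6769, 0.0141, 0.2919]
orientation: [3.132, 0.001, 1.639]
force: [0.7, 0.6, 0.2]
grip_width: 0.333
gripper_force: 0.0
```

>>> {"op": "move_arm", "data": {"series": "-1 -0.3 0 0 0 0 0.34;-1 -0.3 0 0 0 0 0.34;-1 -0.3 0 0 0 0 0.34;-1 -0.3 0 0 0 0 0.34;-1 -0.3 0 0 0 0 0.34"}}

```text
t: 59.85
ee_pos: [0.5261, -0.0308, 0.2867]
orientation: [3.141, -0.0, 1.639]
force: [0.4, 0.1, 0.3]
grip_width: 0.329
gripper_force: 0.0
```

>>> {"op": "move_arm", "data": {"series": "-0.6 -1 0 0 0 0 0.34;-0.6 -1 0 0 0 0 0.34;-0.6 -1 0 0 0 0 0.34;-0.6 -1 0 0 0 0 0.34;-0.6 -1 0 0 0 0 0.34"}}

```text
t: 60.48
ee_pos: [0.4365, -0.1808, 0.2867]
orientation: [3.141, -0.001, 1.639]
force: [0.4, 0.0, 0.1]
grip_width: 0.33
gripper_force: 0.0
```

```bash
python3 - <<'E'
from h import *
t,s=snap("top","t10");sc,_=snap("scene","s10");print(s["t"],s["ee_pos"])
o=np.hstack([cv2.resize(t[20:320,180:480],(400,400)),cv2.resize(sc[160:400,120:360],(400,400))]);cv2.imwrite("pics/m10.png",o)
E
```

```text
60.475 [ 0.43649883 -0.18078529  0.28670835]
```

View pics/m10.png

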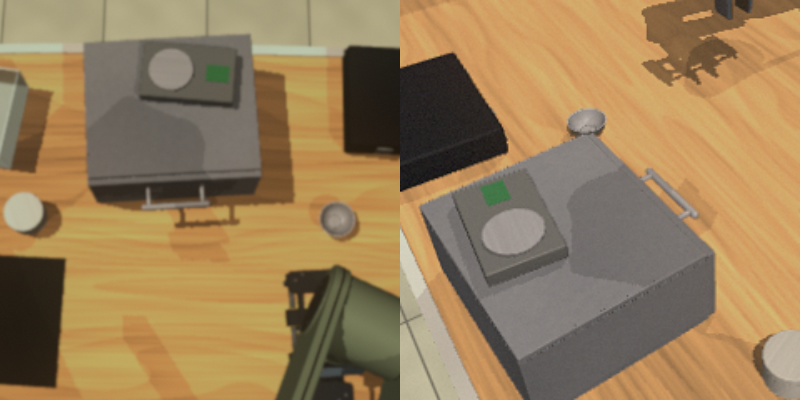

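The drawer is flush shut, and the tin and dish are in place. Handing in.

```bash
python3 -c "
from plant import order
print(order.job_done())"
```

```text
the job is handed in; nothing more can be done
None
```

The job is handed in: all four bench jars stand in their own cells beside the one already stored, both screwdrivers lie side by side in the tool bay with handles to the front, the drawer is fully shut, and the tin and dish were not disturbed.

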